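# Clamp a nozzle holder on the test port

## Task

Put the brass nozzle holder into the channel of the test clamp, stem towards the mouth, and slide it gently home against the back stop. Then screw the clamp's T-handle down clockwise, taking the bar afresh after each half turn, until the holder is pressed down firmly through its gasket onto the seat: stop when the handle takes about twice the effort it needs to run free and do not force it further, or the seat is spoilt. Let go, and leave everything else on the table where it is.

Things in the scene. Friction and masses are not known exactly. Their poses are not given: they have to be found in the camera images.
- clamp: Dark cast-iron screw clamp fixed to the table: bed 150 x 124 mm, portal of two posts (outer faces 122 mm apart), bridge top at 123 mm, brass nut on it to 132 mm. Origin on the table under the vertical screw axis, z up. An open channel runs along x, mouth towards -x: rails 39.6 mm apart inside, inner edges bevelled 4 mm, tops 43 mm above the table, x = -92 to +36 mm.
- mouth (a point): Middle of the channel at the mouth, 92 mm from the screw axis, 35 mm above the table: level with two black rubber gasket strips between the rails (x = -100 to +25 mm) that carry the holder. Under the screw they give way softly, by 0.5 to 2.5 mm (worn; not measured), until the holder meets the brass seat face between them.
- home (a point): Point of the clamp on the screw axis, 35 mm above the table: where the holder's origin belongs.
- spindle: Steel screw spindle of the clamp; origin at the centre of the underside of its swivel foot (25 mm diameter). It does not turn; it goes down 1 mm per rad of the T-handle. At handle angle 0 the underside is 84 mm above the table. Once the holder is down on the brass seat it presses about 2400 N more per further rad.
- thandle (a joint): Turn of the T-handle, rad, growing clockwise from above (screws the foot down); starts at 0.9 to 2.25. Runs free against about 0.25 N m of friction; touches the holder at 5 rad, squashes the gasket with hardly more effort and is down on the seat at 5.5 to 7.5 rad; there the torque rises about 2.4 N m per rad. Firm is about 0.5 N m in all, 0.65 N m is too much. Let go, it holds by its friction.
- bar_mid (a point): Middle of the T-handle's cross bar, on the screw axis: level round steel bar, 12 mm thick, with 16 mm balls at its ends and a hub in the middle (26 mm diameter and height). 175 mm above the table at handle angle 0; goes down with the screw.
- bar_end_a (a point): Centre of one ball end of the bar, 60 mm from the axis. At handle angle 0 it lies on the clamp's +x side; at the start the bar lies roughly across the channel.
- bar_end_b (a point): Centre of the other ball end of the bar, 60 mm from the axis.
- holder: Loose brass nozzle holder, about 0.4 kg, standing on its head's flat underside; origin at the centre of that, z up. Head 52 x 36 x 36 mm (x, y, z), boss on top to 44 mm. Level square stem 14 x 14 mm towards -x, centre line 24 mm up, x = -26 to -104 mm, then a 26 mm cap (wings 34 mm) and red tip to -130 mm. Centre of mass 10 mm from the origin, stem side.
- beaker: Bystander: squat glass measuring beaker, heavy base, 82 mm diameter, 85 mm high; origin under its centre.
- tip: Bystander: loose red ceramic orifice tip, 22 mm diameter, 15 mm high.
- cap: Bystander: loose brass quarter-turn cap with wings, 40 mm wide, 16 mm high.
- strainer: Bystander: small steel nozzle strainer on a green collar, 24 mm diameter, 46 mm high.
- wrench: Bystander: spanner 170 mm long lying flat.
- bottle: Bystander: brown glass bottle, 54 mm diameter, 110 mm high.
- brush: Bystander: nozzle brush 150 mm long lying flat.
- backstop: Fixed steel back stop at the end of the channel, 40 mm wide, 31 to 57 mm above the table. Origin in the middle of the face that looks to the mouth, 26.5 mm beyond the screw axis (+x of the clamp).
Things that resemble listed ones, but are neither listed nor needed, are in the scene too. What is meant by the clamp is not red, and is the larger of those in its own colour.

How it is judged:
On the way, in this order (a step that is already met when the one before it is completed fails the run):
1. the holder stands in the clamp's channel, flat on the seat and home against the back stop (horizontal distance between holder and home below 0.0045 m and height (world z) of holder between 0.031 and 0.0385 m and angle between the x axis of holder and the x axis of clamp, either way round below 0.1 rad and angle between holder's own z axis and vertical below 0.05 rad and x of holder in the frame of clamp above -0.0035 m), for 0.2 s.
2. the screw bears on the holder (contact force between spindle and holder above 80 N), for 0.2 s.
At the end, for the whole second after the job is handed in: Holder flat in the channel (tilt under 0.05 rad, along it within 0.1 rad), origin within 4.5 mm of home and at most 3.5 mm short of it; pressed down on the seat, the foot bearing with over 80 N, at most 420 N; holder and handle at rest; bystanders within 25 mm of where they were (all of step 1 and contact force between spindle and holder between 80 and 420 N and linear speed of holder below 0.01 m/s and velocity of joint thandle between -0.1 and 0.1 rad/s); the robot touches nothing.
It fails at once if the screw is overtightened (the foot bears on the holder with more than 420 N, about 0.67 N m at the handle) (contact force between spindle and holder above 420 N).
It fails at once if the holder is rammed against the back stop (more than 45 N) (contact force between holder and backstop above 45 N).
It fails at once if a bystander on the table is shifted by more than 25 mm (distance of any of beaker, tip, cap, strainer, wrench, bottle, brush from where it was at the start of the episode above 0.025 m).
It also fails if it takes over 72 s, if anything falls off the work surface, if the arm or the gripper's body presses on something with over 40 N, if the wrist force passes 120 N, or if a joint passes its speed limit or range.

## Robot

A 7-joint arm with a two-finger parallel gripper is mounted at the origin on the work surface. World frame = base frame: x ahead of the robot, y to its left, z up, the work surface at z = 0. Lengths are in m, angles in rad, forces in N, time in s.
With the tool pointing down it reaches from about 0.4 to 0.9 m from the base axis. Payload 5.6 kg.
Tool frame: the origin (TCP) lies on the centre line of the jaws, within the pads' length; the fingertips stand 8 mm ahead of it and the grasp point (between the pads) lies 11 mm behind it; z points along the fingers, x is the direction in which the jaws open and shut, and the axes are right-handed (so a half turn about z gives the same grasp; the last joint's range is limited). The gripper opens to 92 mm and grips with 3 to 60 N. Pads are 20 mm wide; open, the fingers measure 128 mm over their backs; the gripper's body (75 mm by 189 mm) begins 69 mm behind the grasp point.
Start: joints at [-1.289, 0.468, -0.012, 1.603, 0.006, 1.071, -0.056], TCP at [0.207, 0.616, 0.223] pointing down, gripper open.
Joint ranges: [-2.53, 2.53], [-0.31, 2.02], [-1.57, 1.55], [0.28, 2.44], [-1.29, 4.43], [0.15, 1.84], [-2.92, 2.92]. Speed limits (rad/s): [2.57, 2.57, 3.14, 3.14, 3.14, 3.14, 3.14].

## Interface

Orientations are given as a 3x3 rotation matrix whose columns are the frame's x, y, z axes.
In Python, from station import robot gives the robot as it stands. The module is installed in compiled form; this text tells all that it offers.
- The arm moves only by the shell command python3 -m inch 'ROWS'. ROWS is text: rows parted by semicolons, each of 7 numbers parted by spaces: the shift along the tool's x, y, z in m, then the turn, a rotation vector about the tool's x, y, z in rad, then the finger opening in m, from 0 to 0.0919. A call has exactly 5 rows; each row is the pose to reach, as a shift and turn from the pose commanded when the call began, along the tool's axes at that moment; what a row does not reach only later rows make up. A row lasts 1/10 s, in which the tool goes at most 50 mm and 8.59 degrees, less where a joint would pass 70% of its speed; a pose out of reach is approached as far as the arm can. A call with a gripper value outside its range is refused whole. The fingers move at their own pace and stop on an object; the grip force is fixed at half the most. Time passes only in rows, so rows that repeat a pose let the fingers close, or fill a call up. It gives the time, the measured TCP pose, the force and the opening at its end, in the units of the state.
- robot.get_obs(): the state, without advancing time (a new reading comes with each control period).
- robot.camera(name): name is "scene" or "top"; returns the picture (480x640x3 uint8, red, green, blue); there is no depth.
- robot.camera_info(name): a dict with "vfov" (degrees; the focal length in pixels is half the picture's height over the tangent of half this angle, whatever the lens; pixels are square), "cx", "cy" (the principal point, pixels), "R" (3x3) and "t" (3): a world point X has camera coordinates R X + t. Camera axes: x right, y down, z forward; pixel columns grow to the right and rows downward; lengths in m; the calibration is good to about 2 mm. A picture is of the moment at which its call begins. camera_info takes no time and is no camera call.
- robot.sign_off(): hands the job in, once; it reports no verdict.
Trained networks look in the newest picture that a camera, given by its name, has taken for a name from the list of things; names that differ only in an ending like _2 or _b are one class to them, and where a whole thing is asked for, a point or a joint stands for the part that bears it (a point fixed in the world has none). Each returns a list of dicts, best first, with "confidence" (0 to 1); they miss things now and then, are a little off and sometimes report something else, mostly with a low value. They report only what shows in the picture. A call takes as long as a camera call. They do not tell look-alikes from the thing itself.
- robot.find_in(camera, query): "extent" ([left, top, right, bottom] in pixels, round what is visible of it).
- robot.silhouettes(camera, query): "pixels" (480x640 bool, what is visible of it) and "extent" ([left, top, right, bottom] in pixels, round what is visible of it).
The state is a dict: "time_s": time; "joints": joint angles; "qvel": joint speeds; "tau": joint torques, N m; "tcp_pos": TCP position; "orientation": TCP orientation; "contact_force": force on the tool from outside, world axes, zero at the start; "moment": the same for the moment, N m; "opening": finger opening in m.
Only numpy, scipy, OpenCV 4.12 (cv2) and the standard library are available. Lean on these libraries where they do the work, as an engineer would, in place of code of your own. Each camera call takes 0.05 s, during which the arm holds its last target.

## Working session

There is one attempt and no reset: what is moved stays moved. The work goes in short steps, Python scripts to look and compute and a shell command to move; the robot and the scene stay as the last step left them, time stands still between calls to the robot, and variables do not carry over. Pictures are saved under pics/ and viewed, and the job is handed in when it is done.

```bash
mkdir -p pics
cat > h.py <<'E'
import numpy as np, cv2
from station import robot
def K(n):
    i=robot.camera_info(n); f=240/np.tan(np.radians(i['vfov'])/2); return f,i['cx'],i['cy'],np.array(i['R']),np.array(i['t'])
def proj(n,X):
    f,cx,cy,R,t=K(n); c=R@np.array(X,float)+t; return np.array([f*c[0]/c[2]+cx,f*c[1]/c[2]+cy])
def back(n,u,v,z):
    f,cx,cy,R,t=K(n); d=R.T@np.array([(u-cx)/f,(v-cy)/f,1]); o=-R.T@t; return o+d*(z-o[2])/d[2]
def snap(n,name):
    im=robot.camera(n); cv2.imwrite('pics/'+name,im[:,:,::-1]); return im
E
python3 - <<'E'
from h import *
np.set_printoptions(precision=4,suppress=True)
for n in('scene','top'):
    snap(n,n+'0.png'); print(robot.camera_info(n))
    for q in ('clamp','holder','thandle'):
        print(n,q,[(round(d['confidence'],2),np.round(d['extent'])) for d in robot.find_in(n,q)])
o=robot.get_obs(); print(o['time_s'],o['tcp_pos'],o['orientation'],o['opening'])
E
```

```text
{'vfov': 54.375841008751486, 'cx': 318.26588049051196, 'cy': 244.30988639940963, 'R': array([[ 0.8976,  0.4405, -0.012 ],
       [ 0.3254, -0.6809, -0.6561],
       [-0.2972,  0.585 , -0.7546]]), 't': array([-0.4716, -0.1268,  1.2496])}
scene clamp [(0.94, array([384., 295., 464., 367.])), (0.94, array([144., 232., 234., 316.])), (0.62, array([291., 213., 377., 321.]))]
scene holder [(0.63, array([309., 166., 363., 195.]))]
scene thandle [(0.84, array([146., 232., 212., 246.])), (0.74, array([408., 299., 464., 315.])), (0.7, array([341., 218., 354., 268.])), (0.56, array([435., 231., 464., 279.])), (0.47, array([338., 215., 354., 265.])), (0.17, array([408., 225., 412., 235.]))]
{'vfov': 47.801378628227056, 'cx': 323.7132869757795, 'cy': 239.25768357836768, 'R': array([[-0.0239, -0.9996, -0.0121],
       [-0.9831,  0.0257, -0.1812],
       [ 0.1814,  0.0076, -0.9834]]), 't': array([-0.031 ,  0.5557,  1.3156])}
top clamp [(0.87, array([322., 113., 363., 181.])), (0.59, array([353., 303., 420., 380.])), (0.55, array([301., 192., 358., 259.]))]
top holder [(0.66, array([195., 259., 208., 321.]))]
top thandle [(0.73, array([337., 114., 346., 149.])), (0.66, array([379., 303., 401., 362.])), (0.59, array([299., 191., 351., 217.]))]
0.4 [0.2074 0.616  0.2225] [[ 0.3192  0.9477 -0.    ]
 [ 0.9477 -0.3192 -0.0002]
 [-0.0002  0.     -1.    ]] 0.09192558458500096
```

View pics/scene0.png

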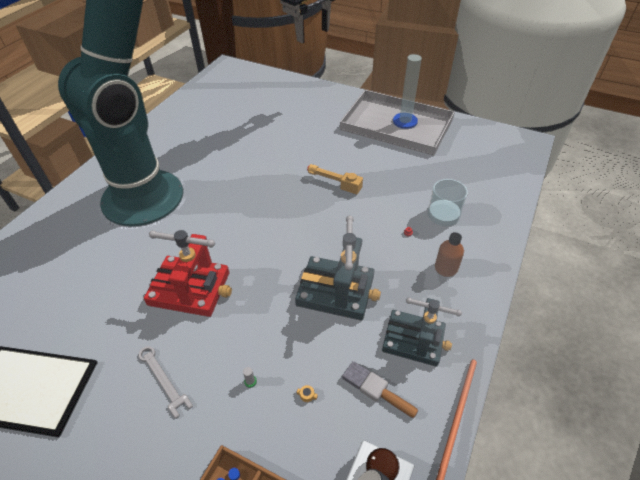

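View pics/top0.png

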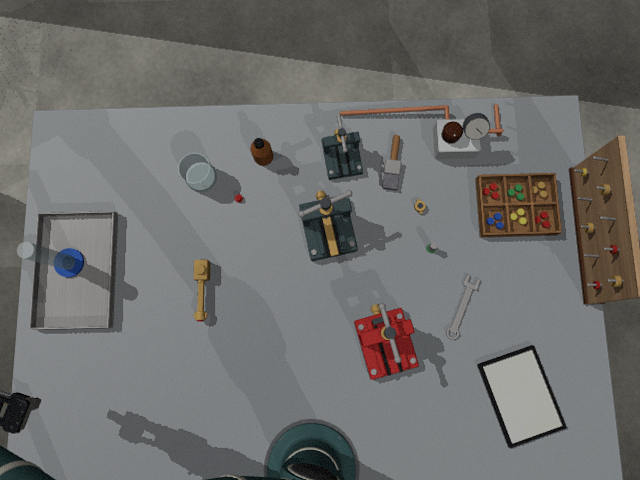

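The target clamp is the larger dark one, at about (335,280) in the scene view and (328,225) from the top. The holder is at (335,180) in the scene view and (201,290) from the top, with its head at (202,268) and its stem pointing toward the robot. I'll enlarge the crops next.

Run:
```python
import cv2,numpy as np
t=cv2.imread('pics/top0.png'); s=cv2.imread('pics/scene0.png')
a=cv2.resize(t[180:270,285:375],(400,400),interpolation=cv2.INTER_CUBIC)
b=cv2.resize(t[250:330,160:240],(400,400),interpolation=cv2.INTER_CUBIC)
cv2.imwrite('pics/crop1.png',np.hstack([a,b]))
c=s[205:325,285:395]; c=cv2.resize(c,(550,600),interpolation=cv2.INTER_CUBIC)
cv2.imwrite('pics/crop2.png',c)
```

```text
(no output)
```

View pics/crop1.png

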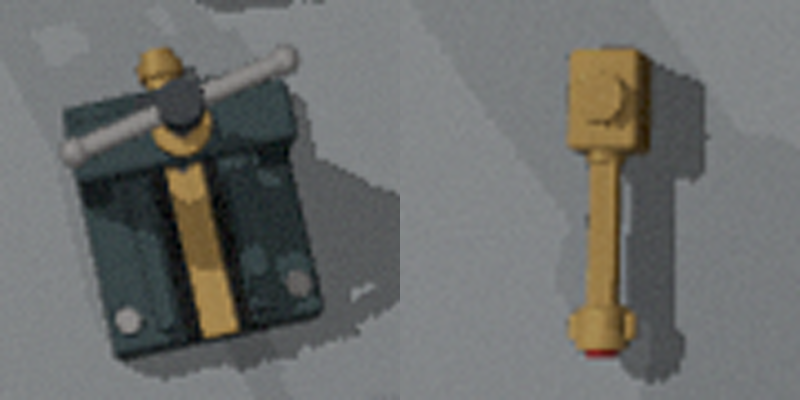

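View pics/crop2.png

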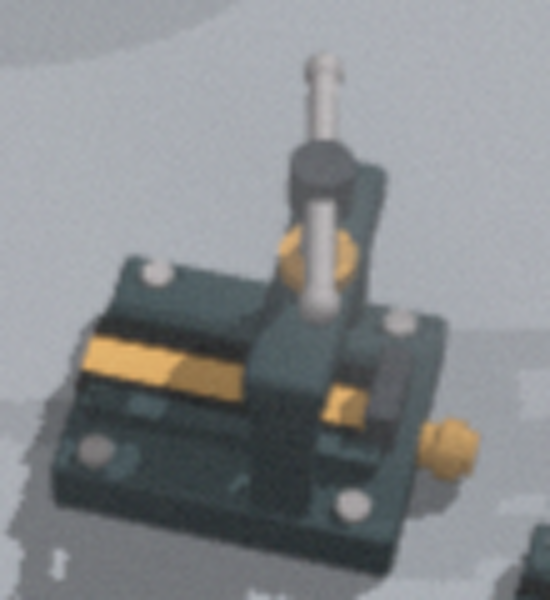

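```bash
cat > fit.py <<'E'
from h import *
from scipy.optimize import least_squares
T=lambda x,y:(285+x*90/400,180+y*90/400)
S=lambda x,y:(285+x/5,205+y/5)
obs=[('top','A',T(72,152)),('top','B',T(287,59)),('scene','A',S(320,301)) ,('scene','B',S(322,70))]
# A/B assignment: sign decided by fit
def pts(p,k):
    x,y,th,s=p[:4]; d=np.array([np.cos(th),np.sin(th),0])*.06
    return np.array([x,y,p[3]])+ (d if k=='A' else -d)
best=None
for sw in (0,1):
  o2=[(c,k if c=='top' or not sw else 'AB'[k=='A'],uv) for c,k,uv in obs]
  for a in np.arange(0,6.28,.7):
    r=least_squares(lambda p:np.concatenate([proj(c,pts(p,k))-uv for c,k,uv in o2]),[.6,0,a,.173])
    if best is None or r.cost<best[0].cost: best=(r,sw)
r,sw=best;print('bar x,y,dir(A),z',r.x,'res',np.round(r.fun,2),sw)
# channel
m1=back('top',*T(221.5,335),.034);m2=back('top',*T(184,167),.034)
d=m2-m1;yaw=np.arctan2(d[1],d[0]);print('seat yaw',yaw,m1,m2)
b1=back('top',*T(128,320),.03);b2=back('top',*T(298,283),.03);e=b1-b2;print('bolts yaw',np.arctan2(-e[0],e[1]),b1,b2)
x,y=r.x[:2];n=np.array([-np.sin(yaw),np.cos(yaw)]);print('axis offset from seat line',(np.array([x,y])-m1[:2])@n)
print('seat front x',(m1[:2]-r.x[:2])@np.array([np.cos(yaw),np.sin(yaw)]))
print('cw angle (mod pi)',(yaw-r.x[2])%np.pi, 'z implies',.175-r.x[3])
H=lambda x,y:(160+x/5,250+y/5)
# holder head top corners z=.036, stem etc
for nm,p,z in [('TL',(570,52),.036),('TR',(641,50),.036),('BR',(638,152),.036),('BL',(571,150),.036),('boss',(604,99),.044),('stemtop',(606,172),.031),('stembot',(601,300),.031)]:
    print(nm,np.round(back('top',*H(p[0]-400,p[1]),z),4))
E
python3 fit.py
```

```text
Traceback (most recent call last):
  File "fit.py", line 14, in <module>
    r=least_squares(lambda p:np.concatenate([proj(c,pts(p,k))-uv for c,k,uv in o2]),[.6,0,a,.173])
  File "fit.py", line 14, in <lambda>
    r=least_squares(lambda p:np.concatenate([proj(c,pts(p,k))-uv for c,k,uv in o2]),[.6,0,a,.173])
                                             ~~~~^^^^^^^^^^^^
  File "h.py", line 6, in proj
    f,cx,cy,R,t=K(n); c=R@np.array(X,float)+t; return np.array([f*c[0]/c[2]+cx,f*c[1]/c[2]+cy])
                ~^^^
  File "h.py", line 4, in K
    i=robot.camera_info(n); f=240/np.tan(np.radians(i['vfov'])/2); return f,i['cx'],i['cy'],np.array(i['R']),np.array(i['t'])
ValueError: time passes only in moves, steps and waits
```

```bash
sed -i 's/^def K(n):/import functools\n@functools.lru_cache\ndef K(n):/' h.py; python3 fit.py
```

```text
bar x,y,dir(A),z [ 0.61750346 -0.05057182  1.97264929  0.17452927] res [ 0.04 -0.83 -1.21 -0.81 -0.99  0.36 -0.63  0.02] 1
seat yaw 0.1896836443529972 [ 0.5154355  -0.07199455  0.034     ] [ 0.61429506 -0.05301433  0.034     ]
bolts yaw 0.1912526111523941 [ 0.52613239 -0.01865092  0.03      ] [ 0.54514491 -0.11684644  0.03      ]
axis offset from seat line 0.0017937561764861595
seat front x -0.1042764734926441
cw angle (mod pi) 1.3586270089611545 z implies 0.0004707349594708088
TL [0.5114 0.2858 0.036 ]
TR [0.5115 0.2497 0.036 ]
BR [0.4596 0.2504 0.036 ]
BL [0.4615 0.2843 0.036 ]
boss [0.4859 0.2662 0.044 ]
stemtop [0.4504 0.2676 0.031 ]
stembot [0.3862 0.269  0.031 ]
```

```bash
cat > ov.py <<'E'
from h import *
import sys
def frame(x,y,yaw):
    c,s=np.cos(yaw),np.sin(yaw); return lambda p:np.array([x+c*p[0]-s*p[1],y+s*p[0]+c*p[1],p[2]])
def clampsegs(th):
    L=[]
    for y in(-.0198,.0198): L.append(((-.092,y,.043),(.036,y,.043),(0,0,255)))
    L.append(((-.1,-.0,.035),(.025,0,.035),(255,0,255)))
    L.append(((-.1,-.0198,.035),(-.1,.0198,.035),(255,0,255)))
    for y in(-.061,.061): L.append(((-.02,y,.123),(.02,y,.123),(0,255,0)))
    L.append(((.0265,-.02,.057),(.0265,.02,.057),(255,255,0)))
    d=np.array([np.cos(-th),np.sin(-th)])*.06; z=.175-th/1000
    L.append(((d[0],d[1],z),(-d[0],-d[1],z),(0,255,255)))
    return L
def holdersegs():
    L=[];c=(0,0,255);a=[(-.026,-.018),(.026,-.018),(.026,.018),(-.026,.018)]
    for i in range(4):
        L.append(((*a[i],.036),(*a[(i+1)%4],.036),c)); L.append(((*a[i],0),(*a[(i+1)%4],0),(255,0,0)))
    for y in(-.007,.007): L.append(((-.026,y,.031),(-.104,y,.031),(0,255,0)))
    L.append(((-.13,-.013,.024),(-.13,.013,.024),(255,255,0)))
    return L
def draw(img,n,F,segs,box,k):
    x0,y0,x1,y1=box
    c=cv2.resize(img[y0:y1,x0:x1],None,fx=k,fy=k,interpolation=cv2.INTER_CUBIC)
    for a,b,col in segs:
        q=[tuple(int(v) for v in ((proj(n,F(np.array(e)))+.5-[x0,y0])*k*8)) for e in(a,b)]
        cv2.line(c,q[0],q[1],col,1,cv2.LINE_AA,3)
    return c
E
cat > r.py <<'E'
from ov import *
cx,cy,yaw,th=map(float,sys.argv[1:5]);hx,hy,hyaw=map(float,sys.argv[5:8]);out=sys.argv[8]
t=cv2.imread('pics/top0.png');s=cv2.imread('pics/scene0.png')
F=frame(cx,cy,yaw);H=frame(hx,hy,hyaw)
a=draw(t,'top',F,clampsegs(th),(290,185,365,265),5);b=draw(s,'scene',F,clampsegs(th),(290,205,385,325),4)
c=draw(t,'top',H,holdersegs(),(175,253,228,325),4);d=draw(s,'scene',H,holdersegs(),(302,160,372,200),5)
W=np.zeros((600,800,3),np.uint8)
for im,x,y in((a,0,0),(b,385,0),(d,0,400),):W[y:y+im.shape[0],x:x+im.shape[1]]=im[:600-y,:800-x]
W[312:600,570:782]=c if c.shape[0]==288 else 0
cv2.imwrite('pics/'+out,W)
E
python3 r.py .6165 -.0518 .190 1.36 .486 .267 -.02 ov1.png
```

```text
(no output)
```

View pics/ov1.png

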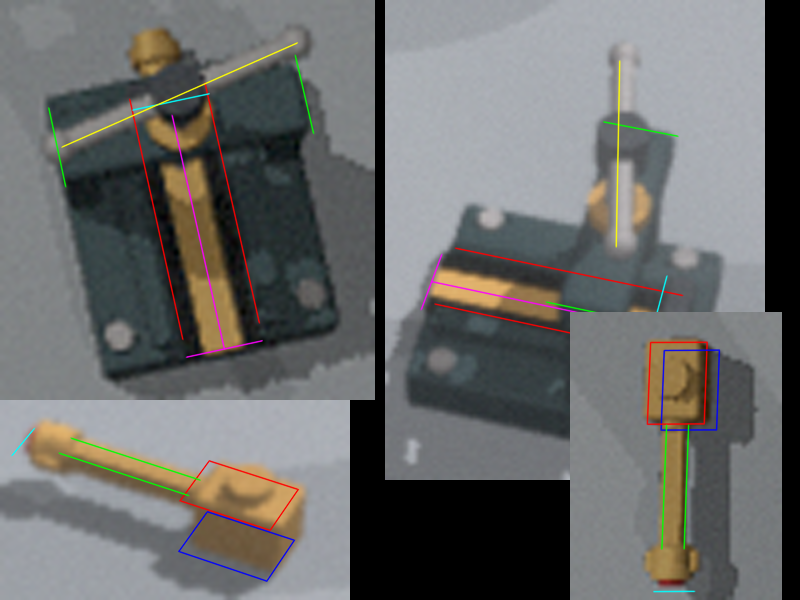

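The overlay agrees to within about 1 px. I take the clamp axis as (0.6175, -0.0515) with yaw 0.19, and the holder as (0.486, 0.267) with yaw -0.03. Next is a helper that prints shifts in the tool axes, then the move.

```bash
cat > to.py <<'E'
from h import *
import sys
from scipy.spatial.transform import Rotation as Ro
x,y,z,a=map(float,sys.argv[1:5]) # a: world angle of tool x, deg
o=robot.get_obs();R=np.array(o['orientation']);p=np.array(o['tcp_pos'])
a=np.radians(a);G=np.array([[np.cos(a),np.sin(a),0],[np.sin(a),-np.cos(a),0],[0,0,-1]]).T
G=np.column_stack([[np.cos(a),np.sin(a),0],[np.sin(a),-np.cos(a),0],[0,0,-1]])
print('d',np.round(R.T@(np.array([x,y,z])-p),4),'rv',np.round(Ro.from_matrix(R.T@G).as_rotvec(),4),'t',o['time_s'],'F',np.round(o['contact_force'],1),'M',np.round(o['moment'],2),'op',round(o['opening'],4),'p',np.round(p,4),'j7',round(o['joints'][6],2),'ang',np.round(np.degrees(np.arctan2(R[1,0],R[0,0])),2))
E
python3 to.py .479 .2672 .13 88.3
```

```text
d [-0.2438  0.3687  0.0925] rv [ 0.000e+00  2.000e-04 -2.952e-01] t 0.4 F [0.2 0.1 0.5] M [-0.02  0.05 -0.03] op 0.0919 p [0.2074 0.616  0.2225] j7 -0.06 ang 71.39
```

```bash
python3 -m inch '-0.024 0.037 0 0 0 -0.06 0.0919; -0.048 0.074 0 0 0 -0.12 0.0919; -0.072 0.111 0 0 0 -0.18 0.0919; -0.097 0.147 0.02 0 0 -0.24 0.0919; -0.122 0.184 0.04 0 0 -0.295 0.0919' && python3 to.py .479 .2672 .13 88.3
```

```text
time_s: 0.9
tcp_pos: [0.344, 0.4407, 0.183]
orientation: [[0.027, 1.0, 0.001], [1.0, -0.027, 0.002], [0.002, 0.001, -1.0]]
contact_force: [0.5, 0.4, -0.3]
opening: 0.092
d [-0.1699  0.1396  0.0528] rv [ 0.0014 -0.0021  0.0025] t 0.9 F [ 0.5  0.4 -0.3] M [ 0.03 -0.05 -0.02] op 0.092 p [0.344  0.4407 0.183 ] j7 0.57 ang 88.45
```

```bash
python3 -m inch '-0.034 0.028 0.01 0 0 0 0.0919; -0.068 0.056 0.02 0 0 0 0.0919; -0.102 0.084 0.03 0 0 0 0.0919; -0.136 0.112 0.04 0 0 0 0.0919; -0.17 0.14 0.053 0 0 0 0.0919' && python3 -m inch '0 0 0.02 0 0 0 0.0919; 0 0 0.03 0 0 0 0.0919; 0 0 0.04 0 0 0 0.0919; 0 0 0.05 0 0 0 0.0919; 0 0 0.05 0 0 0 0.0919' && python3 to.py .479 .2672 .019 88.3
python3 - <<'E'
from h import *
snap('scene','s1.png')
E
```

```text
time_s: 1.4
tcp_pos: [0.4791, 0.2664, 0.1298]
orientation: [[0.03, 1.0, 0.001], [1.0, -0.03, 0.001], [0.001, 0.001, -1.0]]
contact_force: [0.9, 0.0, -0.5]
opening: 0.0918
time_s: 1.9
tcp_pos: [0.4765, 0.2683, 0.0785]
orientation: [[0.028, 1.0, -0.002], [1.0, -0.028, -0.001], [-0.001, -0.002, -1.0]]
contact_force: [0.0, 0.6, -0.2]
opening: 0.092
d [-0.0009  0.0027  0.0595] rv [-0.0019  0.0008  0.0019] t 1.9 F [ 0.   0.6 -0.2] M [0.07 0.02 0.  ] op 0.092 p [0.4765 0.2683 0.0785] j7 1.0 ang 88.41
```

View pics/s1.png

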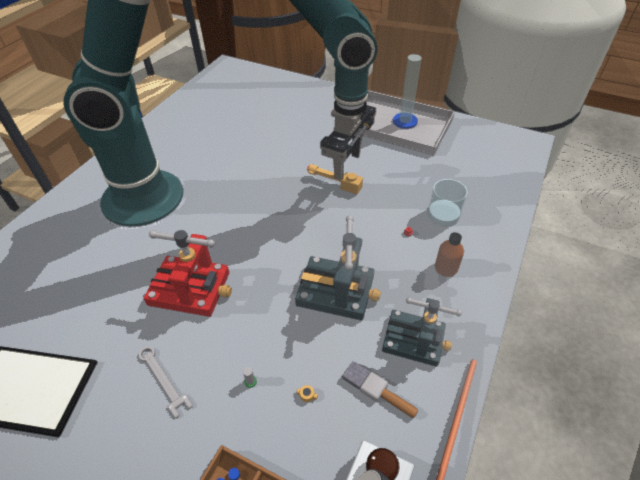

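The gripper hangs over the holder at about (340,165). The near finger is beside the stem/head joint at about (340,182), and nothing has been touched. Now I descend.

```bash
python3 -m inch '0 0.0025 0.02 0 0 0 0.0919; 0 0.0025 0.04 0 0 0 0.0919; 0 0.0025 0.052 0 0 0 0.0919; 0 0.0025 0.0595 0 0 0 0.0919; 0 0.0025 0.0595 0 0 0 0.0919' && python3 to.py .479 .2672 .019 88.3
```

```text
time_s: 2.45
tcp_pos: [0.4799, 0.2675, 0.0196]
orientation: [[0.029, 1.0, -0.001], [1.0, -0.029, -0.001], [-0.001, -0.001, -1.0]]
contact_force: [-0.5, -0.2, 0.4]
opening: 0.092
d [-0.0003 -0.0008  0.0006] rv [-0.0009  0.0006  0.0002] t 2.45 F [-0.5 -0.2  0.4] M [ 0.04 -0.01  0.  ] op 0.092 p [0.4799 0.2675 0.0196] j7 1.01 ang 88.31
```

```bash
python3 -m inch '0 0 0 0 0 0 0.05; 0 0 0 0 0 0 0.03; 0 0 0 0 0 0 0.02; 0 0 0 0 0 0 0.01; 0 0 0 0 0 0 0.01' && python3 -m inch '0 0 0 0 0 0 0.01; 0 0 0 0 0 0 0.01; 0 0 0 0 0 0 0.01; 0 0 0 0 0 0 0.01; 0 0 0 0 0 0 0.01'; python3 to.py .479 .2672 .019 88.3
python3 - <<'E'
from h import *
snap('top','t1.png')
im=cv2.imread('pics/t1.png');cv2.imwrite('pics/t1c.png',cv2.resize(im[220:340,140:260],(600,600),interpolation=cv2.INTER_CUBIC))
E
```

```text
time_s: 2.95
tcp_pos: [0.4804, 0.2676, 0.0204]
orientation: [[0.03, 1.0, 0.0], [1.0, -0.03, 0.0], [0.0, 0.0, -1.0]]
contact_force: [-0.6, 0.8, 0.7]
opening: 0.054
time_s: 3.45
tcp_pos: [0.4805, 0.268, 0.0202]
orientation: [[0.03, 1.0, 0.001], [1.0, -0.03, 0.001], [0.001, 0.001, -1.0]]
contact_force: [0.2, 2.1, 0.3]
opening: 0.0358
d [-0.0008 -0.0014  0.0012] rv [ 0.0005 -0.0007  0.    ] t 3.45 F [0.2 2.1 0.3] M [ 0.51 -0.13  0.01] op 0.0358 p [0.4805 0.268  0.0202] j7 1.01 ang 88.3
```

View pics/t1c.png

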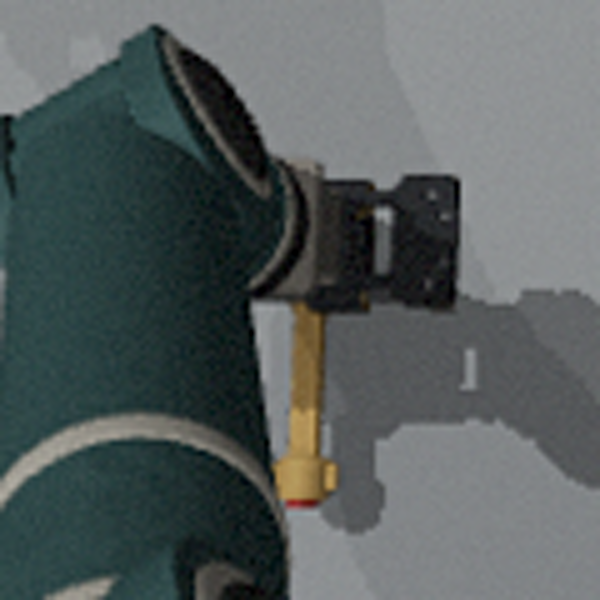

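The holder is gripped at 35.8 mm (the head is 36 mm). Now I lift it.

```bash
python3 -m inch '0 0 -0.02 0 0 0 0.01; 0 0 -0.05 0 0 0 0.01; 0 0 -0.08 0 0 0 0.01; 0 0 -0.11 0 0 0 0.01; 0 0 -0.13 0 0 0 0.01' && python3 to.py .5448 -.0655 .15 100.9
```

```text
time_s: 4.0
tcp_pos: [0.4801, 0.2667, 0.1513]
orientation: [[0.03, 1.0, -0.0], [1.0, -0.03, -0.001], [-0.001, -0.0, -1.0]]
contact_force: [-0.6, 0.1, -3.8]
opening: 0.0354
d [-0.3301  0.0748  0.0015] rv [-2.000e-04  6.000e-04 -2.206e-01] t 4.0 F [-0.6  0.1 -3.8] M [ 0.04 -0.04  0.05] op 0.0354 p [0.4801 0.2667 0.1513] j7 1.0 ang 88.26
```

```bash
python3 -m inch '-0.03 0.007 0 0 0 -0.02 0.01; -0.07 0.016 0 0 0 -0.05 0.01; -0.115 0.026 0 0 0 -0.08 0.01; -0.16 0.036 0 0 0 -0.11 0.01; -0.2 0.045 0 0 0 -0.14 0.01' && python3 to.py .5448 -.0655 .15 100.9
```

```text
time_s: 4.5
tcp_pos: [0.5181, 0.0631, 0.1493]
orientation: [[-0.11, 0.994, -0.003], [0.994, 0.11, -0.001], [-0.001, -0.003, -1.0]]
contact_force: [0.5, -1.0, -2.9]
opening: 0.0359
d [-0.1308  0.0124 -0.0006] rv [-0.0028  0.0009 -0.0801] t 4.5 F [ 0.5 -1.  -2.9] M [ 0.07 -0.09  0.04] op 0.0359 p [0.5181 0.0631 0.1493] j7 1.54 ang 96.31
```

```bash
python3 -m inch '-0.035 0.003 0 0 0 -0.02 0.01; -0.07 0.006 0 0 0 -0.04 0.01; -0.1 0.009 0 0 0 -0.06 0.01; -0.125 0.012 0 0 0 -0.08 0.01; -0.131 0.0125 0 0 0 -0.08 0.01' && python3 -m inch '0 0 0.01 0 0 0 0.01; 0 0 0.025 0 0 0 0.01; 0 0 0.04 0 0 0 0.01; 0 0 0.05 0 0 0 0.01; 0 0 0.05 0 0 0 0.01'; python3 to.py .5448 -.0655 .055 100.9
python3 - <<'E'
from h import *
snap('scene','s2.png');snap('top','t2.png')
a=cv2.imread('pics/t2.png')[160:290,260:390];b=cv2.imread('pics/s2.png')[190:330,265:405]
cv2.imwrite('pics/c2.png',np.hstack([cv2.resize(a,(400,400),interpolation=3),cv2.resize(b,(400,400),interpolation=3)]))
E
```

```text
time_s: 5.0
tcp_pos: [0.5451, -0.0668, 0.1493]
orientation: [[-0.184, 0.983, -0.002], [0.983, 0.184, -0.002], [-0.001, -0.003, -1.0]]
contact_force: [0.9, -0.0, -4.3]
opening: 0.0356
time_s: 5.5
tcp_pos: [0.5443, -0.0611, 0.098]
orientation: [[-0.191, 0.982, -0.004], [0.982, 0.191, 0.001], [0.002, -0.004, -1.0]]
contact_force: [0.5, -0.1, -3.0]
opening: 0.036
d [-0.0045 -0.0001  0.043 ] rv [-0.0043 -0.0015  0.0016] t 5.5 F [ 0.5 -0.1 -3. ] M [ 0.02  0.02 -0.02] op 0.036 p [ 0.5443 -0.0611  0.098 ] j7 1.88 ang 100.99
```

View pics/c2.png

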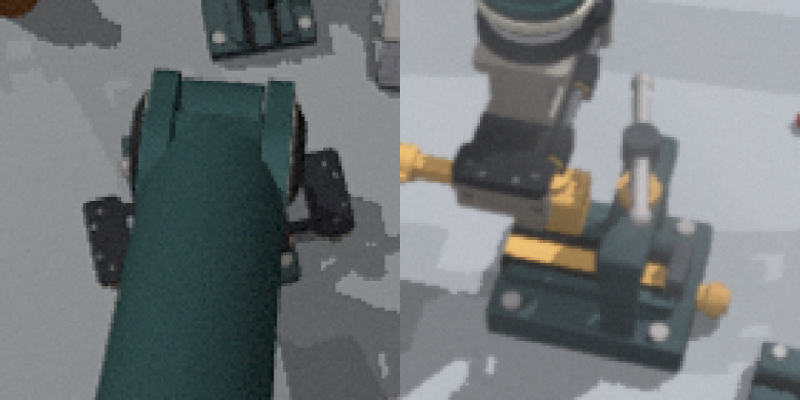

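```bash
python3 -m inch '0 0 0 0 0 0 0.01; 0 0 0 0 0 0 0.01; 0 0 0 0 0 0 0.01; 0 0 0 0 0 0 0.01; 0 0 0 0 0 0 0.01'; python3 to.py .5448 -.0655 .055 100.9
cat > look.py <<'E'
from ov import *
# look.py out hx hy hz hyaw th
out=sys.argv[1];hx,hy,hz,hyaw,th=map(float,sys.argv[2:7])
s=snap('scene','s_'+out)[:,:,::-1].copy();t=snap('top','t_'+out)[:,:,::-1].copy()
F=frame(.6175,-.0515,.19);H0=frame(hx,hy,hyaw);H=lambda p:H0(p)+np.array([0,0,hz])
W=np.zeros((600,800,3),np.uint8)
box=(275,200,375,330)
c=draw(s,'scene',F,clampsegs(th),box,4);W[:520,:400]=c
c=draw(s,'scene',H,holdersegs(),box,4);W[:520,400:]=c
cv2.imwrite('pics/'+out,W)
t=cv2.resize(t[170:290,265:385],(600,600),interpolation=3);cv2.imwrite('pics/tc_'+out,t)
E
python3 look.py k1.png .5507 -.0643 .078 .19 1.36
```

```text
time_s: 6.1
tcp_pos: [0.5462, -0.0626, 0.1003]
orientation: [[-0.189, 0.982, 0.0], [0.982, 0.189, 0.0], [-0.0, 0.0, -1.0]]
contact_force: [-0.2, 0.3, -3.7]
opening: 0.0352
d [-0.0025 -0.0019  0.0453] rv [ 0.0004  0.     -0.0002] t 6.1 F [-0.2  0.3 -3.7] M [ 0.04 -0.01  0.03] op 0.0352 p [ 0.5462 -0.0626  0.1003] j7 1.88 ang 100.89
```

View pics/k1.png

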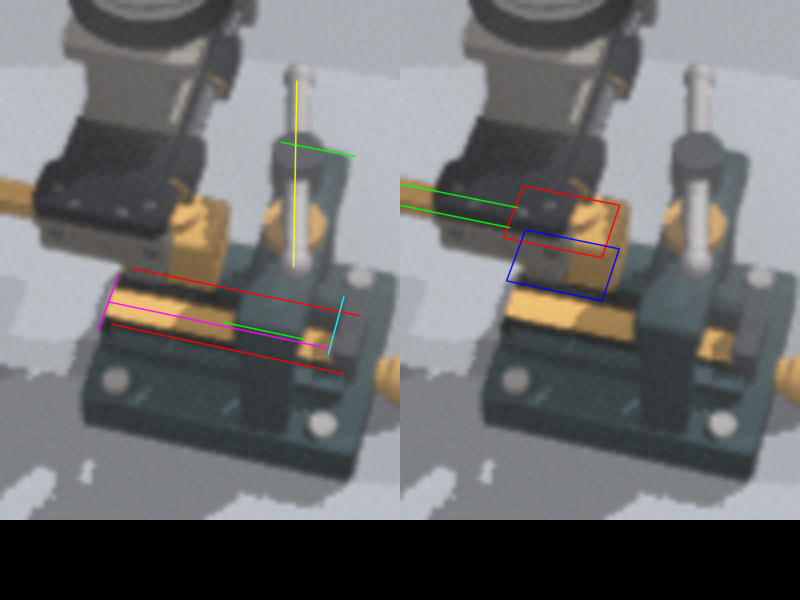

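```bash
python3 -m inch '-0.0025 0 0.01 0 0 0 0.01; -0.0025 0 0.02 0 0 0 0.01; -0.0025 0 0.03 0 0 0 0.01; -0.0025 0 0.033 0 0 0 0.01; -0.0025 0 0.033 0 0 0 0.01';python3 -m inch '0 0 0 0 0 0 0.01; 0 0 0 0 0 0 0.01; 0 0 0 0 0 0 0.01; 0 0 0 0 0 0 0.01; 0 0 0 0 0 0 0.01'; python3 to.py .5462 -.0652 .055 100.9
```

```text
time_s: 6.7
tcp_pos: [0.5459, -0.065, 0.066]
orientation: [[-0.189, 0.982, -0.002], [0.982, 0.189, 0.0], [0.0, -0.002, -1.0]]
contact_force: [0.3, -0.1, -3.9]
opening: 0.0355
time_s: 7.2
tcp_pos: [0.5467, -0.065, 0.0673]
orientation: [[-0.189, 0.982, 0.0], [0.982, 0.189, 0.0], [-0.0, 0.0, -1.0]]
contact_force: [-0.1, 0.6, -4.0]
opening: 0.0356
d [-0.0001 -0.0005  0.0123] rv [ 0.0004  0.0001 -0.    ] t 7.2 F [-0.1  0.6 -4. ] M [ 0.05 -0.01  0.01] op 0.0356 p [ 0.5467 -0.065   0.0673] j7 1.89 ang 100.9
```

```bash
python3 -m inch '0 0 0.003 0 0 0 0.01; 0 0 0.006 0 0 0 0.01; 0 0 0.009 0 0 0 0.01; 0 0 0.011 0 0 0 0.01; 0 0 0.011 0 0 0 0.01'; python3 to.py .5462 -.0652 .054 100.9;python3 look.py k2.png .552 -.0643 .038 .19 1.36
```

```text
time_s: 7.7
tcp_pos: [0.5462, -0.065, 0.0556]
orientation: [[-0.189, 0.982, -0.001], [0.982, 0.189, 0.0], [0.0, -0.001, -1.0]]
contact_force: [-0.6, -0.7, -3.1]
opening: 0.0356
d [-0.0002 -0.      0.0016] rv [-0.0009 -0.0002 -0.0001] t 7.7 F [-0.6 -0.7 -3.1] M [ 0.02  0.05 -0.01] op 0.0356 p [ 0.5462 -0.065   0.0556] j7 1.9 ang 100.9
```

View pics/k2.png

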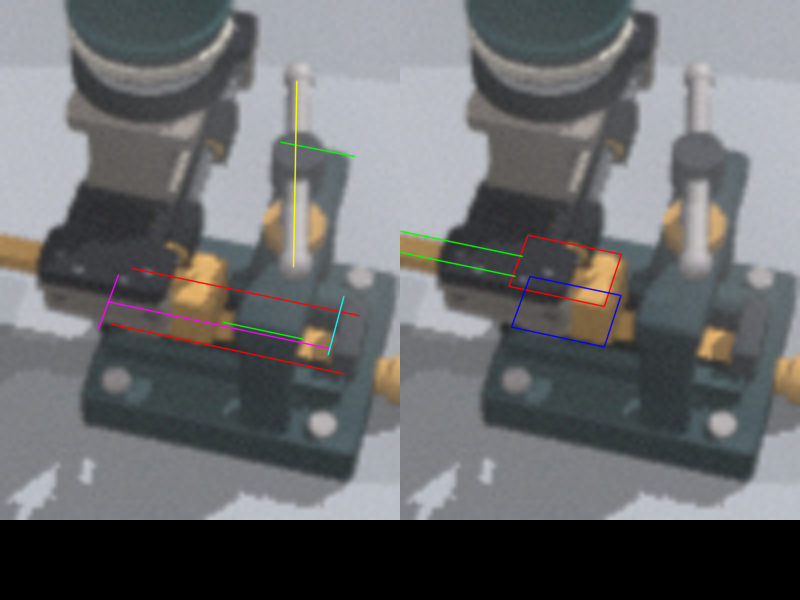

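The head sits between the rails at about (595,300) in the crop, and its base is about 35.5 mm up. I'll lower it a little more until it touches.

```bash
python3 -m inch '0 0 0.0005 0 0 0 0.01; 0 0 0.001 0 0 0 0.01; 0 0 0.0015 0 0 0 0.01; 0 0 0.002 0 0 0 0.01; 0 0 0.002 0 0 0 0.01'; python3 -m inch '0 0 0 0 0 0 0.04; 0 0 0 0 0 0 0.04; 0 0 0 0 0 0 0.05; 0 0 0 0 0 0 0.05; 0 0 0 0 0 0 0.05';  python3 to.py .5462 -.0652 .054 100.9
```

```text
time_s: 8.3
tcp_pos: [0.5467, -0.0651, 0.0548]
orientation: [[-0.189, 0.982, 0.0], [0.982, 0.189, 0.0], [0.0, 0.0, -1.0]]
contact_force: [-2.4, 0.1, 5.4]
opening: 0.036
time_s: 8.8
tcp_pos: [0.5466, -0.0651, 0.054]
orientation: [[-0.189, 0.982, 0.0], [0.982, 0.189, 0.0], [0.0, 0.0, -1.0]]
contact_force: [-0.2, -0.4, -0.3]
opening: 0.0501
d [-0.0001 -0.0004  0.    ] rv [ 0.0001 -0.     -0.0002] t 8.8 F [-0.2 -0.4 -0.3] M [0.02 0.03 0.05] op 0.0501 p [ 0.5466 -0.0651  0.054 ] j7 1.9 ang 100.89
```

The holder is released and sits on the gaskets. The open fingers straddle it, so I'll slide them back along the stem and grip the stem at holder x ≈ -75 mm.

```bash
python3 -m inch '0 -0.015 -0.001 0 0 0 0.05; 0 -0.035 -0.001 0 0 0 0.05; 0 -0.055 -0.001 0 0 0 0.05; 0 -0.069 -0.001 0 0 0 0.05; 0 -0.069 -0.001 0 0 0 0.05'; python3 look.py k3.png .552 -.0643 .035 .19 1.36; python3 to.py .4784 -.0782 .055 100.9
```

```text
time_s: 9.3
tcp_pos: [0.477, -0.0785, 0.055]
orientation: [[-0.188, 0.982, -0.002], [0.982, 0.188, 0.0], [0.0, -0.002, -1.0]]
contact_force: [-0.4, 0.0, 0.3]
opening: 0.0501
d [ 0.0001 -0.0013  0.0004] rv [ 0.0012  0.0002 -0.0002] t 9.4 F [ 0.3 -0.1  0.1] M [ 0.06  0.01 -0.  ] op 0.0497 p [ 0.4797 -0.0781  0.0554] j7 1.93 ang 100.89
```

View pics/k3.png

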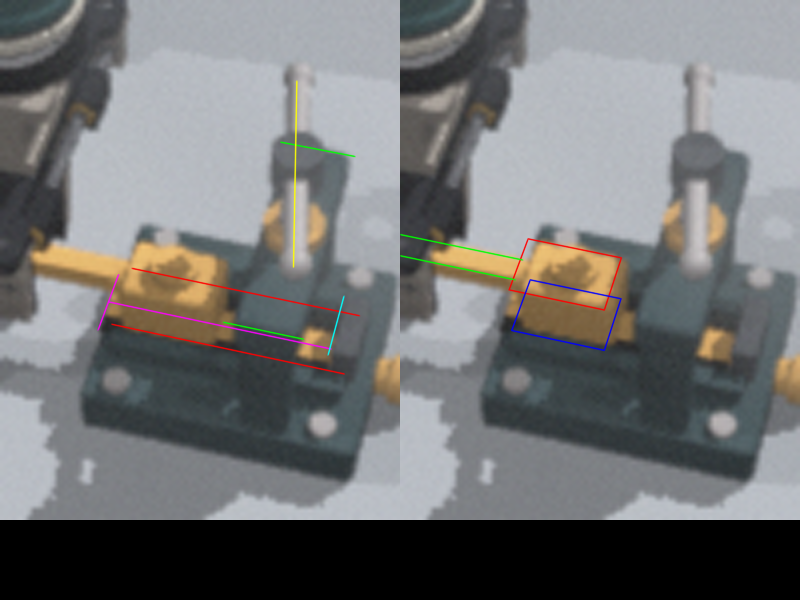

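The holder stands flat in the channel at the mouth, with its head at about (570,285) in the crop, on the model outline. I grip the stem.

```bash
python3 -m inch '0 0 0 0 0 0 0.03; 0 0 0 0 0 0 0.02; 0 0 0 0 0 0 0.01; 0 0 0 0 0 0 0.005; 0 0 0 0 0 0 0.005';python3 -m inch '0 0 0 0 0 0 0.005; 0 0 0 0 0 0 0.005; 0 0 0 0 0 0 0.005; 0 0 0 0 0 0 0.005; 0 0 0 0 0 0 0.005'; python3 to.py .5439 -.0657 .055 100.9
```

```text
time_s: 9.9
tcp_pos: [0.4789, -0.078, 0.055]
orientation: [[-0.189, 0.982, -0.0], [0.982, 0.189, 0.0], [0.0, -0.0, -1.0]]
contact_force: [1.1, 0.3, -0.1]
opening: 0.0135
time_s: 10.4
tcp_pos: [0.4789, -0.0781, 0.0551]
orientation: [[-0.189, 0.982, 0.0], [0.982, 0.189, 0.0], [-0.0, 0.0, -1.0]]
contact_force: [1.0, 0.4, -2.4]
opening: 0.0137
d [-0.0001  0.0661  0.0001] rv [ 0.0003  0.     -0.0001] t 10.4 F [ 1.   0.4 -2.4] M [ 0.09 -0.19  0.03] op 0.0137 p [ 0.4789 -0.0781  0.0551] j7 1.93 ang 100.9
```

```bash
python3 -m inch '0 0.006 0 0 0 0 0.005; 0 0.014 0 0 0 0 0.005; 0 0.022 0 0 0 0 0.005; 0 0.028 0 0 0 0 0.005; 0 0.03 0 0 0 0 0.005'; python3 -m inch '0 0.005 0 0 0 0 0.005; 0 0.012 0 0 0 0 0.005; 0 0.018 0 0 0 0 0.005; 0 0.022 0 0 0 0 0.005; 0 0.023 0 0 0 0 0.005'; python3 to.py .5439 -.0657 .055 100.9
```

```text
time_s: 10.9
tcp_pos: [0.5092, -0.0721, 0.055]
orientation: [[-0.19, 0.982, 0.0], [0.982, 0.19, -0.0], [-0.0, 0.0, -1.0]]
contact_force: [-2.1, -0.3, 0.9]
opening: 0.0137
time_s: 11.4
tcp_pos: [0.5315, -0.0679, 0.0551]
orientation: [[-0.189, 0.982, 0.0], [0.982, 0.189, 0.0], [-0.0, 0.0, -1.0]]
contact_force: [-2.2, 0.3, 0.7]
opening: 0.0136
d [-0.0002  0.0126  0.0001] rv [0.0004 0.     0.0003] t 11.4 F [-2.2  0.3  0.7] M [-0.05  0.42 -0.04] op 0.0136 p [ 0.5315 -0.0679  0.0551] j7 1.9 ang 100.92
```

```bash
python3 look.py k4.png .605 -.054 .035 .19 1.36
```

```text
(no output)
```

View pics/k4.png

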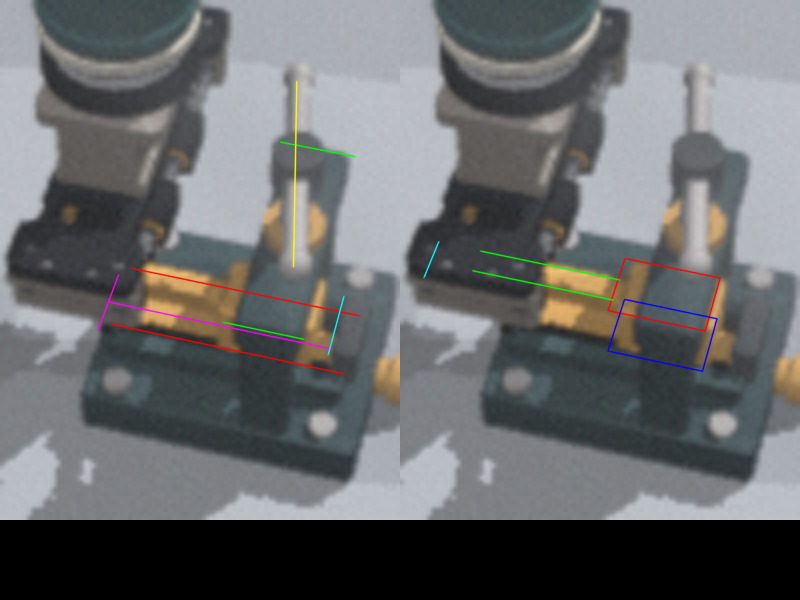

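The slide is smooth with about 2 N of drag, and the head is under the bridge at about (265,300) in the crop. The remaining 12 mm or so goes in small steps while I watch the force.

```bash
python3 -m inch '0 0.002 0 0 0 0 0.005; 0 0.004 0 0 0 0 0.005; 0 0.006 0 0 0 0 0.005; 0 0.008 0 0 0 0 0.005; 0 0.0085 0 0 0 0 0.005'; python3 -m inch '0 0.0004 0 0 0 0 0.005; 0 0.0008 0 0 0 0 0.005; 0 0.0012 0 0 0 0 0.005; 0 0.0016 0 0 0 0 0.005; 0 0.002 0 0 0 0 0.005'; python3 to.py .5439 -.0657 .055 100.9
```

```text
time_s: 12.0
tcp_pos: [0.5395, -0.0664, 0.0551]
orientation: [[-0.189, 0.982, 0.0], [0.982, 0.189, -0.0], [-0.0, 0.0, -1.0]]
contact_force: [-2.3, -0.0, 0.8]
opening: 0.0136
time_s: 12.5
tcp_pos: [0.5412, -0.0661, 0.0551]
orientation: [[-0.189, 0.982, -0.0], [0.982, 0.189, 0.0], [0.0, 0.0, -1.0]]
contact_force: [-1.9, -0.4, 0.3]
opening: 0.0134
d [-0.0002  0.0028  0.0001] rv [ 0.     -0.     -0.0001] t 12.5 F [-1.9 -0.4  0.3] M [-0.08  0.42  0.01] op 0.0134 p [ 0.5412 -0.0661  0.0551] j7 1.9 ang 100.89
```

```bash
for i in 1; do python3 -m inch '0 0.0003 0 0 0 0 0.005; 0 0.0006 0 0 0 0 0.005; 0 0.0009 0 0 0 0 0.005; 0 0.0012 0 0 0 0 0.005; 0 0.0015 0 0 0 0 0.005' | grep -E 'tcp|force'; done;  python3 -m inch '0 0.0003 0 0 0 0 0.005; 0 0.0006 0 0 0 0 0.005; 0 0.0009 0 0 0 0 0.005; 0 0.0012 0 0 0 0 0.005; 0 0.0015 0 0 0 0 0.005' | grep -E 'tcp|force'
```

```text
tcp_pos: [0.5414, -0.0661, 0.0549]
contact_force: [-5.8, -1.6, 4.5]
tcp_pos: [0.5413, -0.0661, 0.0547]
contact_force: [-10.2, -1.8, 5.9]
```

The stop is reached: the TCP no longer advances and the force rises to about 10 N. I'll relieve the push, open the fingers and look.

```bash
python3 -m inch '0 -0.001 0 0 0 0 0.005; 0 -0.002 0 0 0 0 0.005; 0 -0.002 0 0 0 0 0.02; 0 -0.002 0 0 0 0 0.03; 0 -0.002 0 0 0 0 0.04' ; python3 to.py .5439 -.0657 .2 100.9;  python3 look.py k5.png .6175 -.0515 .035 .19 1.36
```

```text
time_s: 14.0
tcp_pos: [0.5431, -0.0656, 0.0553]
orientation: [[-0.189, 0.982, 0.002], [0.982, 0.189, 0.0], [-0.0, 0.002, -1.0]]
contact_force: [1.0, 0.0, -0.3]
opening: 0.034
d [-0.0002  0.001  -0.1447] rv [0.0018 0.0002 0.0003] t 14.0 F [ 1.   0.  -0.3] M [0.03 0.03 0.06] op 0.034 p [ 0.5431 -0.0656  0.0553] j7 1.9 ang 100.92
```

View pics/k5.png

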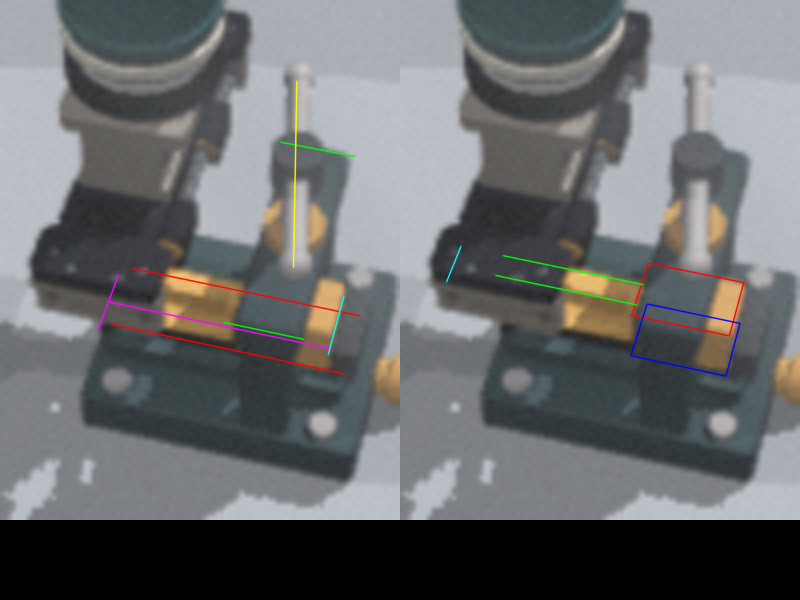

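The holder is home: the head is visible past the post at about (725,330) in the crop, right against the stop. Now I lift clear and go above the handle. The open jaws will straddle the hub and push both arms of the bar as a couple.

```bash
python3 -m inch '0 0 -0.02 0 0 0 0.05; 0 0 -0.06 0 0 0 0.064; 0 0 -0.1 0 0 0 0.064; 0 0 -0.14 0 0 0 0.064; 0 0 -0.165 0 0 0 0.064' |grep -E 'tcp|force|open'; python3 to.py .6175 -.0515 .22 150
python3 - <<'E'
from h import *
snap('scene','s6.png');snap('top','t6.png')
a=cv2.imread('pics/t6.png')[160:280,260:380];b=cv2.imread('pics/s6.png')[190:330,265:405]
cv2.imwrite('pics/c6.png',np.hstack([cv2.resize(a,(400,400),interpolation=3),cv2.resize(b,(400,400),interpolation=3)]))
E
```

```text
tcp_pos: [0.5435, -0.066, 0.2234]
contact_force: [0.6, -0.0, -0.1]
opening: 0.0644
d [0.0003 0.0754 0.0037] rv [ 0.0038  0.0028 -0.8571] t 14.6 F [ 0.6 -0.  -0.1] M [ 0.06 -0.08  0.04] op 0.0644 p [ 0.5435 -0.066   0.2234] j7 1.86 ang 100.89
```

View pics/c6.png

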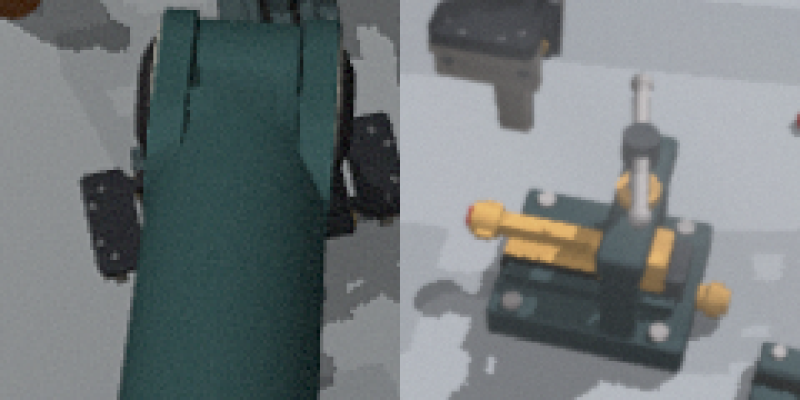

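The holder lies straight in the channel, with its stem towards the mouth and the tip at about (470,215) in the crop. The handle is free. I move above it.

```bash
python3 -m inch '0 0.015 0 0 0 -0.14 0.064; 0 0.03 0 0 0 -0.28 0.064; 0 0.045 0 0 0 -0.42 0.064; 0 0.06 0 0 0 -0.56 0.064; 0 0.075 0 0 0 -0.7 0.064' |grep -E 'tcp|force|open';python3 to.py .6175 -.0515 .22 150
```

```text
tcp_pos: [0.6158, -0.0514, 0.2186]
contact_force: [-0.5, 0.4, -0.2]
opening: 0.0643
d [-0.0013  0.001  -0.0015] rv [-0.0008 -0.0017 -0.1512] t 15.2 F [-0.5  0.4 -0.2] M [0.08 0.04 0.08] op 0.0643 p [ 0.6158 -0.0514  0.2186] j7 2.5 ang 141.34
```

```bash
python3 -m inch '-0.001 0.001 0 0 0 -0.08 0.064; -0.001 0.001 0 0 0 -0.15 0.064; -0.001 0.001 0.01 0 0 -0.15 0.064; -0.001 0.001 0.02 0 0 -0.15 0.064; -0.001 0.001 0.02 0 0 -0.15 0.064' |grep -E 'tcp|force|open';python3 to.py .6175 -.0515 .162 150
python3 - <<'E'
from h import *
snap('scene','s7.png')
b=cv2.imread('pics/s7.png')[150:290,265:405]
cv2.imwrite('pics/c7.png',cv2.resize(b,(600,600),interpolation=3))
E
```

```text
tcp_pos: [0.6155, -0.0515, 0.1972]
contact_force: [-0.5, 1.1, 0.1]
opening: 0.0644
d [-0.0018  0.0011  0.0352] rv [-0.0021 -0.0041 -0.0083] t 15.7 F [-0.5  1.1  0.1] M [0.06 0.07 0.01] op 0.0644 p [ 0.6155 -0.0515  0.1972] j7 2.63 ang 149.53
```

View pics/c7.png

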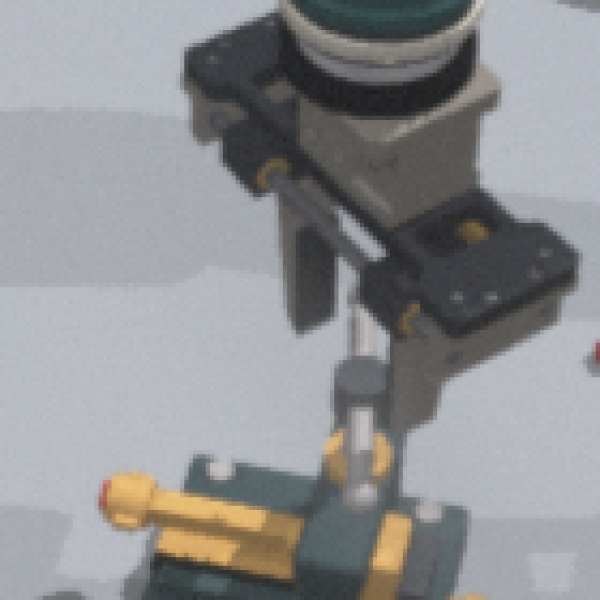

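One finger is on the mouth side, at (310,310) in the crop. The other is at (410,400), diametrically across the hub at (360,380). Both are clear of the bar, so I lower.

```bash
python3 -m inch '-0.001 0.001 0.01 0 0 0 0.064; -0.001 0.001 0.02 0 0 0 0.064; -0.001 0.001 0.03 0 0 0 0.064; -0.001 0.001 0.034 0 0 0 0.064; -0.001 0.001 0.034 0 0 0 0.064' |grep -E 'tcp|force|open';python3 to.py .6175 -.0515 .162 150
```

```text
tcp_pos: [0.618, -0.0512, 0.165]
contact_force: [0.4, -0.5, 0.6]
opening: 0.0638
d [ 0.0003 -0.0005  0.003 ] rv [-0.0008 -0.0016 -0.0071] t 16.25 F [ 0.4 -0.5  0.6] M [ 0.05  0.03 -0.02] op 0.0638 p [ 0.618  -0.0512  0.165 ] j7 2.63 ang 149.59
```

```bash
python3 -m inch '0 0 0.001 0 0 0.08 0.064; 0 0 0.002 0 0 0.16 0.064; 0 0 0.002 0 0 0.24 0.064; 0 0 0.002 0 0 0.32 0.064; 0 0 0.002 0 0 0.4 0.064' |grep -E 'tcp|force|open';python3 to.py .6175 -.0515 .162 150
```

```text
tcp_pos: [0.6179, -0.0518, 0.1642]
contact_force: [-1.7, -0.8, -0.2]
opening: 0.064
d [ 0.0005 -0.0001  0.0022] rv [-0.0014 -0.0005 -0.41  ] t 16.75 F [-1.7 -0.8 -0.2] M [-0.12  0.49  0.24] op 0.064 p [ 0.6179 -0.0518  0.1642] j7 2.27 ang 126.51
```

The free-running torque reads 0.24 N m, as expected, and the bar is turning. I continue the half turn.

```bash
python3 -m inch '0 0 0 0 0 0.14 0.064; 0 0 0 0 0 0.28 0.064; 0 0 0 0 0 0.42 0.064; 0 0 0 0 0 0.56 0.064; 0 0 0.001 0 0 0.7 0.064' |grep -E 'tcp|force|open';python3 -m inch '0 0 0 0 0 0.14 0.064; 0 0 0 0 0 0.28 0.064; 0 0 0 0 0 0.42 0.064; 0 0 0 0 0 0.56 0.064; 0 0 0 0 0 0.7 0.064' |grep -E 'tcp|force|open';python3 to.py .6175 -.0515 .162 150
```

```text
tcp_pos: [0.6175, -0.0517, 0.1633]
contact_force: [-4.5, -0.7, 5.2]
opening: 0.0639
tcp_pos: [0.6169, -0.0512, 0.1629]
contact_force: [-5.0, 0.8, -1.0]
opening: 0.064
d [0.0002 0.0007 0.0009] rv [-4.2000e-03 -9.0000e-04 -1.8119e+00] t 17.75 F [-5.   0.8 -1. ] M [-0.06  0.97  0.28] op 0.064 p [ 0.6169 -0.0512  0.1629] j7 1.02 ang 46.18
```

Run:
```python
from h import *
snap('scene','s8.png')
b=cv2.imread('pics/s8.png')[150:290,265:405]
cv2.imwrite('pics/c8.png',cv2.resize(b,(600,600),interpolation=3))
```

```text
(no output)
```

View pics/c8.png

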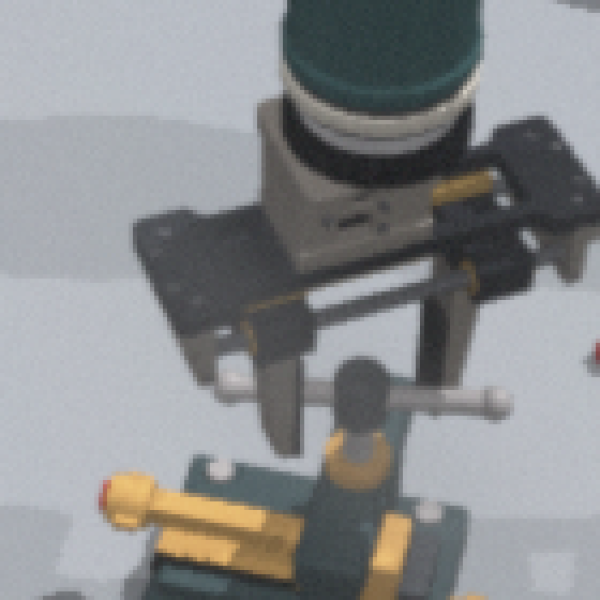

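The fingers bear on both arms of the bar, on the near side at (280,400) and the far side at (440,370), and the bar follows. I complete the half turn.

```bash
python3 -m inch '0 0 0 0 0 0.14 0.064; 0 0 0 0 0 0.28 0.064; 0 0 0 0 0 0.42 0.064; 0 0 0 0 0 0.56 0.064; 0 0 0 0 0 0.7 0.064' |grep -E 'tcp|force|open';python3 -m inch '0 0 0 0 0 0.14 0.064; 0 0 0 0 0 0.28 0.064; 0 0 0 0 0 0.42 0.064; 0 0 0 0 0 0.56 0.064; 0 0 0 0 0 0.68 0.064' |grep -E 'tcp|force|open';python3 to.py .6175 -.0515 .162 150
```

```text
tcp_pos: [0.6171, -0.0506, 0.1623]
contact_force: [-2.8, 0.9, -2.6]
opening: 0.0641
tcp_pos: [0.6172, -0.0503, 0.1618]
contact_force: [-1.9, -0.0, -6.5]
opening: 0.064
d [ 0.0009  0.0009 -0.0002] rv [ 4.900e-03 -1.900e-03  3.095e+00] t 18.8 F [-1.9 -0.  -6.5] M [0.02 0.38 0.27] op 0.064 p [ 0.6172 -0.0503  0.1618] j7 -0.17 ang -32.67
```

The torque is still 0.27 N m, free-running, at θ ≈ 4.4 rad. Now I take the bar afresh: back off, lift, turn back and lower.

```bash
python3 -m inch '0 0 0 0 0 -0.1 0.064; 0 0 -0.01 0 0 -0.17 0.064; 0 0 -0.03 0 0 -0.17 0.064; 0 0 -0.05 0 0 -0.17 0.064; 0 0 -0.056 0 0 -0.17 0.064' |grep -E 'tcp|force|open';python3 to.py .6175 -.0515 .22 150
python3 - <<'E'
from h import *
snap('scene','s9.png')
b=cv2.imread('pics/s9.png')[150:290,265:405]
cv2.imwrite('pics/c9.png',cv2.resize(b,(600,600),interpolation=3))
E
```

```text
tcp_pos: [0.6201, -0.0514, 0.2215]
contact_force: [-0.3, -0.0, 0.6]
opening: 0.064
d [-0.0024  0.0011  0.0015] rv [ 0.0061 -0.0034 -3.0149] t 19.3 F [-0.3 -0.   0.6] M [-0.13  0.09  0.  ] op 0.064 p [ 0.6201 -0.0514  0.2215] j7 -0.06 ang -22.74
```

View pics/c9.png

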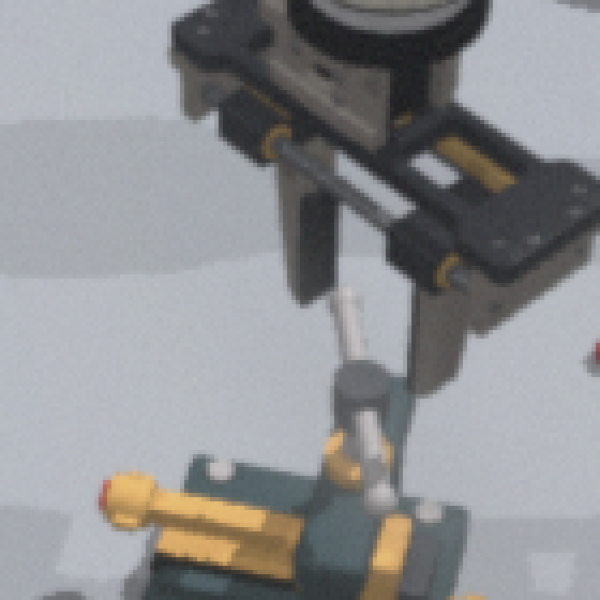

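```bash
for k in 1; do python3 -m inch '0 0 0 0 0 -0.14 0.064; 0 0 0 0 0 -0.28 0.064; 0 0 0 0 0 -0.42 0.064; 0 0 0 0 0 -0.56 0.064; 0 0 0 0 0 -0.7 0.064' |grep tcp; done; python3 -m inch '0 0 0 0 0 -0.14 0.064; 0 0 0 0 0 -0.28 0.064; 0 0 0 0 0 -0.42 0.064; 0 0 0 0 0 -0.56 0.064; 0 0 0 0 0 -0.7 0.064' |grep tcp;python3 -m inch '0 0 0 0 0 -0.14 0.064; 0 0 0 0 0 -0.28 0.064; 0 0 0 0 0 -0.42 0.064; 0 0 0 0 0 -0.56 0.064; 0 0 0 0 0 -0.7 0.064' |grep tcp;python3 -m inch '0 0 0 0 0 -0.14 0.064; 0 0 0 0 0 -0.28 0.064; 0 0 0 0 0 -0.42 0.064; 0 0 0 0 0 -0.56 0.064; 0 0 0 0 0 -0.7 0.064' |grep tcp;python3 to.py .6175 -.0515 .22 155
```

```text
tcp_pos: [0.6183, -0.0509, 0.2182]
tcp_pos: [0.6183, -0.051, 0.2181]
tcp_pos: [0.6183, -0.051, 0.2181]
tcp_pos: [0.6183, -0.051, 0.2181]
d [ 0.0002 -0.0009 -0.0019] rv [-1.000e-04 -1.000e-03 -2.971e-01] t 21.35 F [-0.5  0.3  0.2] M [0.12 0.02 0.03] op 0.0642 p [ 0.6183 -0.051   0.2181] j7 2.48 ang 137.98
```

```bash
python3 -m inch '0 -0.001 0 0 0 -0.14 0.064; 0 -0.001 0 0 0 -0.28 0.064; 0 -0.001 0.01 0 0 -0.295 0.064; 0 -0.001 0.02 0 0 -0.295 0.064; 0 -0.001 0.025 0 0 -0.295 0.064' |grep -E 'tcp|force|open';python3 to.py .6175 -.0515 .161 155
```

```text
tcp_pos: [0.6169, -0.0519, 0.1919]
contact_force: [-0.2, -0.1, -0.4]
opening: 0.0639
d [-0.0005  0.0007  0.0309] rv [-0.001  -0.0026 -0.0113] t 21.85 F [-0.2 -0.1 -0.4] M [ 0.06  0.04 -0.02] op 0.0639 p [ 0.6169 -0.0519  0.1919] j7 2.74 ang 154.35
```

```bash
python3 -m inch '0 0 0.01 0 0 0 0.064; 0 0 0.02 0 0 0 0.064; 0 0 0.028 0 0 0 0.064; 0 0 0.031 0 0 0 0.064; 0 0 0.031 0 0 0 0.064' |grep -E 'tcp|force|open';python3 to.py .6175 -.0515 .161 155
```

```text
tcp_pos: [0.6176, -0.0519, 0.1625]
contact_force: [0.7, -0.4, 0.5]
opening: 0.0641
d [0.0003 0.0003 0.0015] rv [-0.0004 -0.0009 -0.0094] t 22.35 F [ 0.7 -0.4  0.5] M [ 0.09  0.06 -0.01] op 0.0641 p [ 0.6176 -0.0519  0.1625] j7 2.74 ang 154.46
```

```bash
python3 -m inch '0 0 0 0 0 0.12 0.064; 0 0 0 0 0 0.24 0.064; 0 0 0 0 0 0.36 0.064; 0 0 0 0 0 0.48 0.064; 0 0 0 0 0 0.6 0.064' |grep -E 'tcp|force|open';python3 to.py .6175 -.0515 .162 150;python3 -m inch '0 0 0 0 0 0.1 0.064; 0 0 0 0 0 0.2 0.064; 0 0 0 0 0 0.3 0.064; 0 0 0 0 0 0.38 0.064; 0 0 0 0 0 0.42 0.064' |grep -E 'tcp|force|open';python3 to.py .6175 -.0515 .162 150
```

```text
tcp_pos: [0.6175, -0.0522, 0.163]
contact_force: [-1.3, -1.3, -3.5]
opening: 0.0643
d [0.0006 0.0004 0.001 ] rv [-9.000e-04 -2.000e-04 -5.262e-01] t 22.85 F [-1.3 -1.3 -3.5] M [-0.08  0.2   0.21] op 0.0643 p [ 0.6175 -0.0522  0.163 ] j7 2.21 ang 119.85
tcp_pos: [0.6169, -0.0521, 0.1625]
contact_force: [-1.0, -0.5, -3.9]
opening: 0.0644
d [0.0005 0.0007 0.0005] rv [-2.200e-03 -8.000e-04 -9.437e-01] t 23.35 F [-1.  -0.5 -3.9] M [-0.18  0.28  0.27] op 0.0644 p [ 0.6169 -0.0521  0.1625] j7 1.83 ang 95.93
```

θ is about 5.28 rad. From here I go 0.1 rad per call and read the torque each time.

```bash
cat > m.py <<'E'
from h import *
o=robot.get_obs();R=o['orientation'];a=np.degrees(np.arctan2(R[1][0],R[0][0]))
print('t',o['time_s'],'F',np.round(o['contact_force'],1),'M',np.round(o['moment'],3),'tau7',round(o['tau'][6],3),'ang',round(a,2),'th~',round(4.38+(147.3-a)*np.pi/180,3),'z',round(o['tcp_pos'][2],4))
E
python3 -m inch '0 0 0 0 0 0.02 0.064; 0 0 0 0 0 0.04 0.064; 0 0 0 0 0 0.06 0.064; 0 0 0 0 0 0.08 0.064; 0 0 0 0 0 0.1 0.064' >/dev/null;python3 m.py;python3 -m inch '0 0 0 0 0 0.02 0.064; 0 0 0 0 0 0.04 0.064; 0 0 0 0 0 0.06 0.064; 0 0 0 0 0 0.08 0.064; 0 0 0 0 0 0.1 0.064' >/dev/null;python3 m.py
```

```text
t 23.85 F [-3.3 -0.2 -6.1] M [-0.195  0.719  0.293] tau7 -0.077 ang 90.21 th~ 5.376 z 0.1626
t 24.35 F [-4.8 -1.  -6.3] M [-0.263  1.163  0.271] tau7 -0.083 ang 84.47 th~ 5.477 z 0.1629
```

```bash
python3 -m inch '0 0 0 0 0 0.02 0.064; 0 0 0 0 0 0.04 0.064; 0 0 0 0 0 0.06 0.064; 0 0 0 0 0 0.08 0.064; 0 0 0 0 0 0.1 0.064' >/dev/null;python3 m.py
```

```text
t 24.85 F [-4.8 -0.2 -5.4] M [-0.206  1.198  0.281] tau7 -0.084 ang 78.75 th~ 5.576 z 0.163
```

```bash
python3 -m inch '0 0 0 0 0 0.02 0.064; 0 0 0 0 0 0.04 0.064; 0 0 0 0 0 0.06 0.064; 0 0 0 0 0 0.08 0.064; 0 0 0 0 0 0.08 0.064' >/dev/null;python3 m.py
```

```text
t 25.35 F [-5.6  0.4 -4.1] M [-0.032  1.204  0.261] tau7 -0.33 ang 74.19 th~ 5.656 z 0.1631
```

```bash
cat >> m.py <<'E'
import sys; sys.exit(1 if o['moment'][2]>0.33 else 0)
E
python3 -m inch '0 0 0 0 0 0.02 0.064; 0 0 0 0 0 0.04 0.064; 0 0 0 0 0 0.06 0.064; 0 0 0 0 0 0.08 0.064; 0 0 0 0 0 0.08 0.064' >/dev/null;python3 m.py && python3 -m inch '0 0 0 0 0 0.02 0.064; 0 0 0 0 0 0.04 0.064; 0 0 0 0 0 0.06 0.064; 0 0 0 0 0 0.08 0.064; 0 0 0 0 0 0.08 0.064' >/dev/null && python3 m.py && python3 -m inch '0 0 0 0 0 0.02 0.064; 0 0 0 0 0 0.04 0.064; 0 0 0 0 0 0.06 0.064; 0 0 0 0 0 0.08 0.064; 0 0 0 0 0 0.08 0.064' >/dev/null && python3 m.py && python3 -m inch '0 0 0 0 0 0.02 0.064; 0 0 0 0 0 0.04 0.064; 0 0 0 0 0 0.06 0.064; 0 0 0 0 0 0.08 0.064; 0 0 0 0 0 0.08 0.064' >/dev/null && python3 m.py
```

```text
t 25.85 F [-5.7  0.  -4.5] M [0.011 1.221 0.185] tau7 -0.329 ang 69.61 th~ 5.736 z 0.1632
t 26.35 F [-5.2 -0.5 -3.1] M [0.028 1.298 0.213] tau7 -0.327 ang 65.04 th~ 5.816 z 0.1632
t 26.85 F [-4.9  0.9 -4.1] M [0.036 1.237 0.21 ] tau7 -0.327 ang 60.46 th~ 5.896 z 0.1633
t 27.35 F [-5.1  0.8 -2.6] M [0.146 1.145 0.195] tau7 -0.326 ang 55.88 th~ 5.976 z 0.1633
```

```bash
python3 -m inch '0 0 0 0 0 0.02 0.064; 0 0 0 0 0 0.04 0.064; 0 0 0 0 0 0.06 0.064; 0 0 0 0 0 0.08 0.064; 0 0 0 0 0 0.1 0.064' >/dev/null;python3 m.py && python3 -m inch '0 0 0 0 0 0.02 0.064; 0 0 0 0 0 0.04 0.064; 0 0 0 0 0 0.06 0.064; 0 0 0 0 0 0.08 0.064; 0 0 0 0 0 0.1 0.064' >/dev/null && python3 m.py && python3 -m inch '0 0 0 0 0 0.02 0.064; 0 0 0 0 0 0.04 0.064; 0 0 0 0 0 0.06 0.064; 0 0 0 0 0 0.08 0.064; 0 0 0 0 0 0.1 0.064' >/dev/null && python3 m.py && python3 -m inch '0 0 0 0 0 0.02 0.064; 0 0 0 0 0 0.04 0.064; 0 0 0 0 0 0.06 0.064; 0 0 0 0 0 0.08 0.064; 0 0 0 0 0 0.1 0.064' >/dev/null && python3 m.py
```

```text
t 27.85 F [-4.8  1.1 -4.9] M [0.105 1.174 0.253] tau7 -0.084 ang 50.13 th~ 6.076 z 0.1633
t 28.35 F [-4.3  1.7 -5.3] M [0.237 1.191 0.292] tau7 -0.085 ang 44.4 th~ 6.176 z 0.1632
t 28.85 F [-4.8  1.1 -5.1] M [0.27  1.191 0.23 ] tau7 -0.087 ang 38.67 th~ 6.276 z 0.1631
t 29.35 F [-4.5  2.3 -5.2] M [0.345 1.116 0.256] tau7 -0.088 ang 32.94 th~ 6.376 z 0.1631
```

```bash
python3 -m inch '0 0 0 0 0 0.02 0.064; 0 0 0 0 0 0.04 0.064; 0 0 0 0 0 0.06 0.064; 0 0 0 0 0 0.08 0.064; 0 0 0 0 0 0.1 0.064' >/dev/null;python3 m.py && python3 -m inch '0 0 0 0 0 0.02 0.064; 0 0 0 0 0 0.04 0.064; 0 0 0 0 0 0.06 0.064; 0 0 0 0 0 0.08 0.064; 0 0 0 0 0 0.1 0.064' >/dev/null && python3 m.py && python3 -m inch '0 0 0 0 0 0.02 0.064; 0 0 0 0 0 0.04 0.064; 0 0 0 0 0 0.06 0.064; 0 0 0 0 0 0.08 0.064; 0 0 0 0 0 0.1 0.064' >/dev/null && python3 m.py && python3 -m inch '0 0 0 0 0 0.02 0.064; 0 0 0 0 0 0.04 0.064; 0 0 0 0 0 0.06 0.064; 0 0 0 0 0 0.08 0.064; 0 0 0 0 0 0.1 0.064' >/dev/null && python3 m.py
```

```text
t 29.85 F [-5.4  2.6 -4.8] M [0.537 1.099 0.237] tau7 -0.088 ang 27.21 th~ 6.476 z 0.1631
t 30.35 F [-3.9  3.1 -5.7] M [0.613 1.084 0.287] tau7 -0.089 ang 21.47 th~ 6.576 z 0.1631
t 30.85 F [-3.5  2.5 -3.7] M [0.693 0.996 0.29 ] tau7 -0.09 ang 15.74 th~ 6.676 z 0.1632
t 31.35 F [-3.5  4.  -5. ] M [0.797 0.865 0.239] tau7 -0.091 ang 10.01 th~ 6.776 z 0.1632
```

```bash
python3 -m inch '0 0 0 0 0 0.02 0.064; 0 0 0 0 0 0.04 0.064; 0 0 0 0 0 0.06 0.064; 0 0 0 0 0 0.08 0.064; 0 0 0 0 0 0.1 0.064' >/dev/null;python3 m.py && python3 -m inch '0 0 0 0 0 0.02 0.064; 0 0 0 0 0 0.04 0.064; 0 0 0 0 0 0.06 0.064; 0 0 0 0 0 0.08 0.064; 0 0 0 0 0 0.1 0.064' >/dev/null && python3 m.py && python3 -m inch '0 0 0 0 0 0.02 0.064; 0 0 0 0 0 0.04 0.064; 0 0 0 0 0 0.06 0.064; 0 0 0 0 0 0.08 0.064; 0 0 0 0 0 0.1 0.064' >/dev/null && python3 m.py
```

```text
t 31.85 F [-2.3  4.3 -5.5] M [0.939 0.726 0.302] tau7 -0.092 ang 4.27 th~ 6.876 z 0.1632
t 32.35 F [-2.3  3.8 -4.7] M [0.926 0.692 0.282] tau7 -0.092 ang -1.47 th~ 6.976 z 0.1632
t 32.85 F [-2.6  4.5 -5.1] M [0.989 0.6   0.288] tau7 -0.094 ang -7.2 th~ 7.077 z 0.1631
```

```bash
python3 -m inch '0 0 0 0 0 0.02 0.064; 0 0 0 0 0 0.04 0.064; 0 0 0 0 0 0.06 0.064; 0 0 0 0 0 0.08 0.064; 0 0 0 0 0 0.1 0.064' >/dev/null;python3 m.py && python3 -m inch '0 0 0 0 0 0.02 0.064; 0 0 0 0 0 0.04 0.064; 0 0 0 0 0 0.06 0.064; 0 0 0 0 0 0.08 0.064; 0 0 0 0 0 0.1 0.064' >/dev/null && python3 m.py && python3 -m inch '0 0 0 0 0 0.02 0.064; 0 0 0 0 0 0.04 0.064; 0 0 0 0 0 0.06 0.064; 0 0 0 0 0 0.08 0.064; 0 0 0 0 0 0.1 0.064' >/dev/null && python3 m.py
```

```text
t 33.35 F [-1.9  4.3 -5.2] M [1.024 0.47  0.284] tau7 -0.095 ang -12.93 th~ 7.177 z 0.1632
t 33.85 F [-0.9  5.2 -5.2] M [0.956 0.401 0.264] tau7 -0.096 ang -18.66 th~ 7.277 z 0.1631
t 34.35 F [-1.7  3.9 -6. ] M [0.888 0.409 0.337] tau7 -0.098 ang -24.4 th~ 7.377 z 0.1631
```

The torque reads 0.337 N m and may be starting to rise. I switch to finer steps.

```bash
python3 -m inch '0 0 0 0 0 0.01 0.064; 0 0 0 0 0 0.02 0.064; 0 0 0 0 0 0.03 0.064; 0 0 0 0 0 0.035 0.064; 0 0 0 0 0 0.04 0.064' >/dev/null;python3 m.py; for i in 1 2; do python3 -c "
from h import *
robot.camera('scene')"; python3 m.py;done
```

```text
t 34.85 F [-0.2  4.  -6.1] M [0.725 0.317 0.286] tau7 -0.232 ang -26.62 th~ 7.415 z 0.1631
t 34.9 F [-0.7  3.7 -6.3] M [0.762 0.306 0.25 ] tau7 -0.267 ang -26.62 th~ 7.416 z 0.1631
t 34.95 F [-0.8  2.8 -5.5] M [0.721 0.367 0.261] tau7 -0.287 ang -26.6 th~ 7.415 z 0.1631
```

```bash
python3 -m inch '0 0 0 0 0 0.01 0.064; 0 0 0 0 0 0.02 0.064; 0 0 0 0 0 0.03 0.064; 0 0 0 0 0 0.04 0.064; 0 0 0 0 0 0.05 0.064' >/dev/null;python3 m.py && python3 -m inch '0 0 0 0 0 0.01 0.064; 0 0 0 0 0 0.02 0.064; 0 0 0 0 0 0.03 0.064; 0 0 0 0 0 0.04 0.064; 0 0 0 0 0 0.05 0.064' >/dev/null;python3 m.py
```

```text
t 35.45 F [-0.8  2.3 -5.5] M [0.724 0.308 0.27 ] tau7 -0.189 ang -29.51 th~ 7.466 z 0.1631
t 35.95 F [-0.6  2.8 -5.3] M [0.645 0.323 0.316] tau7 -0.208 ang -32.37 th~ 7.516 z 0.1631
```

Run:
```python
from h import *
snap('scene','s10.png')
b=cv2.imread('pics/s10.png')[150:290,265:405]
cv2.imwrite('pics/c10.png',cv2.resize(b,(600,600),interpolation=3))
```

```text
(no output)
```

View pics/c10.png

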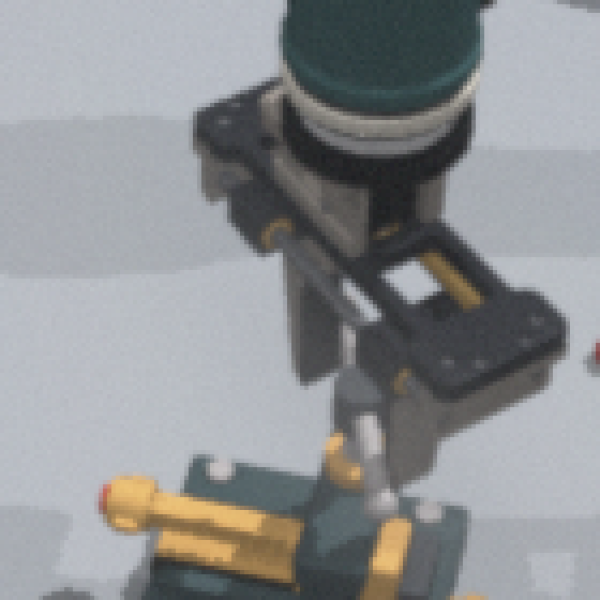

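The bar follows, with its near end at (380,495) as at the end of the first half turn, one half turn further on. I continue in small steps.

```bash
python3 -m inch '0 0 0 0 0 0.01 0.064; 0 0 0 0 0 0.02 0.064; 0 0 0 0 0 0.03 0.064; 0 0 0 0 0 0.04 0.064; 0 0 0 0 0 0.05 0.064' >/dev/null;python3 m.py && python3 -m inch '0 0 0 0 0 0.01 0.064; 0 0 0 0 0 0.02 0.064; 0 0 0 0 0 0.03 0.064; 0 0 0 0 0 0.04 0.064; 0 0 0 0 0 0.05 0.064' >/dev/null;python3 m.py
```

```text
t 36.5 F [-1.1  2.8 -6.4] M [0.599 0.348 0.295] tau7 -0.227 ang -35.23 th~ 7.566 z 0.163
t 37.0 F [-0.7  2.3 -6.7] M [0.466 0.304 0.368] tau7 -0.246 ang -38.09 th~ 7.616 z 0.163
```

```bash
python3 -m inch '0 0 0 0 0 0.01 0.064; 0 0 0 0 0 0.02 0.064; 0 0 0 0 0 0.03 0.064; 0 0 0 0 0 0.03 0.064; 0 0 0 0 0 0.03 0.064' >/dev/null;python3 m.py
```

```text
t 37.5 F [-0.8  2.4 -7. ] M [0.464 0.374 0.322] tau7 -0.313 ang -39.77 th~ 7.645 z 0.1631
```

```bash
cat > ma.py <<'E'
from h import *
v=[robot.get_obs()['moment'][2]]
for i in range(3):
    robot.camera('scene'); v.append(robot.get_obs()['moment'][2])
print(np.round(v,3),round(np.mean(v),3),robot.get_obs()['time_s'])
E
python3 -m inch '0 0 0 0 0 0.01 0.064; 0 0 0 0 0 0.02 0.064; 0 0 0 0 0 0.03 0.064; 0 0 0 0 0 0.04 0.064; 0 0 0 0 0 0.04 0.064' >/dev/null;python3 m.py;python3 ma.py
```

```text
t 38.0 F [-1.7  3.4 -7.4] M [0.453 0.425 0.299] tau7 -0.389 ang -42.08 th~ 7.685 z 0.1631
[0.299 0.313 0.272 0.296] 0.295 38.15
```

```bash
python3 -m inch '0 0 0 0 0 0.01 0.064; 0 0 0 0 0 0.02 0.064; 0 0 0 0 0 0.03 0.064; 0 0 0 0 0 0.04 0.064; 0 0 0 0 0 0.05 0.064' >/dev/null;python3 m.py;python3 ma.py
```

```text
t 38.65 F [-1.9  1.4 -8.1] M [0.307 0.485 0.411] tau7 -0.292 ang -44.97 th~ 7.736 z 0.1631
[0.411 0.414 0.383 0.29 ] 0.374 38.8
```

```bash
python3 -m inch '0 0 0 0 0 0.01 0.064; 0 0 0 0 0 0.02 0.064; 0 0 0 0 0 0.03 0.064; 0 0 0 0 0 0.04 0.064; 0 0 0 0 0 0.04 0.064' >/dev/null;python3 m.py;python3 ma.py
```

```text
t 39.3 F [-1.8  1.6 -8.2] M [0.321 0.536 0.383] tau7 -0.423 ang -47.24 th~ 7.775 z 0.1631
[0.383 0.408 0.4   0.337] 0.382 39.45
```

```bash
python3 -m inch '0 0 0 0 0 0.01 0.064; 0 0 0 0 0 0.02 0.064; 0 0 0 0 0 0.03 0.064; 0 0 0 0 0 0.04 0.064; 0 0 0 0 0 0.04 0.064' >/dev/null;python3 m.py;python3 ma.py
```

```text
t 39.95 F [-1.8  1.9 -9.5] M [0.216 0.543 0.409] tau7 -0.438 ang -49.54 th~ 7.815 z 0.163
[0.409 0.402 0.383 0.37 ] 0.391 40.1
```

```bash
python3 -m inch '0 0 0.0005 0 0 0.01 0.064; 0 0 0.001 0 0 0.02 0.064; 0 0 0.001 0 0 0.03 0.064; 0 0 0.001 0 0 0.04 0.064; 0 0 0.001 0 0 0.04 0.064' >/dev/null;python3 m.py;python3 ma.py
```

```text
t 40.6 F [-4.4  1.8 -0.2] M [0.386 1.065 0.4  ] tau7 -0.447 ang -51.82 th~ 7.855 z 0.1627
[0.4   0.369 0.355 0.408] 0.383 40.75
```

Run:
```python
from h import *
snap('scene','s11.png');print(robot.get_obs()['opening'])
b=cv2.imread('pics/s11.png')[200:290,305:395]
cv2.imwrite('pics/c11.png',cv2.resize(b,(600,600),interpolation=3))
```

```text
0.0641274296878766
```

View pics/c11.png

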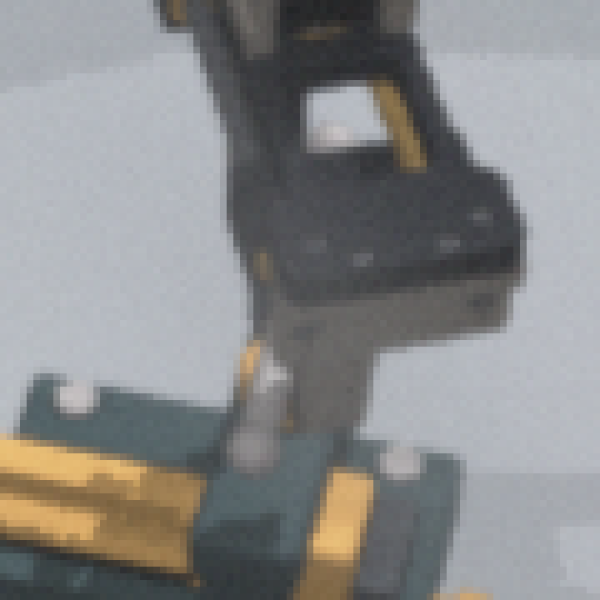

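Run:
```python
from h import *
for nm,(u,v),z in(('start near',(349,265.2),.1736),('s9',(353.7,265.5),.1705),('now',(342.8,267.2),.1675)):
    for dx in (0,.0015):
        p=back('scene',u,v,z)-np.array([.6175+dx,-.0515,0]); print(nm,p[:2],np.hypot(*p[:2]),np.degrees(np.arctan2(p[1],p[0])))
        best=min(np.arange(-140,-30,.25),key=lambda a:np.hypot(*(proj('scene',[.6175+dx+.06*np.cos(np.radians(a)),-.0515+.06*np.sin(np.radians(a)),z])+[.9,-.9]-[u,v])))
        print('  corrected fit',best,'theta mod pi',np.radians(10.9-best)%np.pi)
```

```text
start near [ 0.02450816 -0.05203151] 0.05751458488072312 -64.77837791941762
  corrected fit -66.5 theta mod pi 1.3508848410436112
start near [ 0.02300816 -0.05203151] 0.05689158992987047 -66.1451478854252
  corrected fit -67.75 theta mod pi 1.3727014566935403
s9 [ 0.03180236 -0.04659955] 0.056417269440463734 -55.68800031637735
  corrected fit -57.75 theta mod pi 1.1981685314941073
s9 [ 0.03030236 -0.04659955] 0.055585530559828164 -56.96519696201159
  corrected fit -59.25 theta mod pi 1.2243484702740224
now [ 0.01425539 -0.05685333] 0.05861328704595829 -75.92386934298415
  corrected fit -77.25 theta mod pi 1.5385077356330017
now [ 0.01275539 -0.05685333] 0.05826663916713589 -77.35473513219378
  corrected fit -78.5 theta mod pi 1.5603243512829308
```

The bar angle from the picture (θ ≈ 7.8 rad) agrees with the tool angle. The torque has risen only to about 0.39 N m, so I go on in 0.03 rad steps.

```bash
python3 -m inch '0 0 0 0 0 0.01 0.064; 0 0 0 0 0 0.02 0.064; 0 0 0 0 0 0.03 0.064; 0 0 0 0 0 0.03 0.064; 0 0 0 0 0 0.03 0.064' >/dev/null;python3 m.py;python3 ma.py
```

```text
t 41.3 F [-4.   1.8  4.9] M [0.469 1.149 0.348] tau7 -0.394 ang -53.53 th~ 7.885 z 0.1625
[0.348 0.438 0.365 0.366] 0.379 41.45
```

```bash
python3 -m inch '0 0 0 0 0 0.01 0.064; 0 0 0 0 0 0.02 0.064; 0 0 0 0 0 0.03 0.064; 0 0 0 0 0 0.04 0.064; 0 0 0 0 0 0.04 0.064' >/dev/null;python3 m.py;python3 ma.py
```

```text
t 41.95 F [-3.8  2.1  5.3] M [0.425 1.144 0.435] tau7 -0.463 ang -55.83 th~ 7.925 z 0.1625
[0.435 0.395 0.452 0.402] 0.421 42.1
```

```bash
python3 -m inch '0 0 0 0 0 0.01 0.064; 0 0 0 0 0 0.02 0.064; 0 0 0 0 0 0.03 0.064; 0 0 0 0 0 0.03 0.064; 0 0 0 0 0 0.03 0.064' >/dev/null;python3 m.py;python3 ma.py
```

```text
t 42.6 F [-4.7  2.3  5.1] M [0.501 1.173 0.421] tau7 -0.424 ang -57.54 th~ 7.955 z 0.1624
[0.421 0.397 0.386 0.463] 0.417 42.75
```

```bash
python3 -m inch '0 0 0 0 0 0.01 0.064; 0 0 0 0 0 0.02 0.064; 0 0 0 0 0 0.03 0.064; 0 0 0 0 0 0.04 0.064; 0 0 0 0 0 0.04 0.064' >/dev/null;python3 m.py;python3 ma.py
```

```text
t 43.25 F [-4.5  2.8  4.2] M [0.472 1.139 0.448] tau7 -0.489 ang -59.83 th~ 7.995 z 0.1624
[0.448 0.445 0.442 0.42 ] 0.439 43.4
```

Run:
```python
from h import *
snap('scene','s12.png');print(robot.get_obs()['opening'])
a=cv2.imread('pics/s11.png')[225:285,320:380];b=cv2.imread('pics/s12.png')[225:285,320:380]
cv2.imwrite('pics/c12.png',np.hstack([cv2.resize(x,(400,400),interpolation=3) for x in(a,b)]))
```

```text
0.06447031747421955
```

View pics/c12.png

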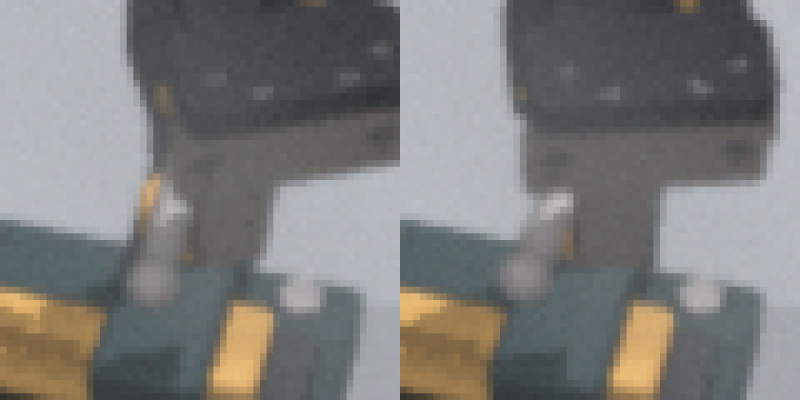

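The bar follows fully: its ball moved about 9 mm, or 0.15 rad. The torque rises slowly, so I stay guided by torque and aim for about 0.5 N m.

```bash
python3 -m inch '0 0 0 0 0 0.01 0.064; 0 0 0 0 0 0.02 0.064; 0 0 0 0 0 0.03 0.064; 0 0 0 0 0 0.04 0.064; 0 0 0 0 0 0.04 0.064' >/dev/null;python3 m.py;python3 ma.py
```

```text
t 43.95 F [-3.9  1.9  4.5] M [0.431 1.175 0.487] tau7 -0.503 ang -62.12 th~ 8.035 z 0.1624
[0.487 0.447 0.4   0.457] 0.448 44.1
```

```bash
python3 -m inch '0 0 0 0 0 0.01 0.064; 0 0 0 0 0 0.02 0.064; 0 0 0 0 0 0.03 0.064; 0 0 0 0 0 0.04 0.064; 0 0 0 0 0 0.04 0.064' >/dev/null;python3 m.py;python3 ma.py
```

```text
t 44.6 F [-4.3  2.5  4.5] M [0.421 1.176 0.5  ] tau7 -0.518 ang -64.41 th~ 8.075 z 0.1624
[0.5   0.488 0.413 0.477] 0.47 44.75
```

The torque is now about 0.47–0.50 N m, roughly twice the free-running 0.25–0.27, so I stop. I back off, lift clear and check.

```bash
python3 -m inch '0 0 0 0 0 -0.06 0.064; 0 0 0 0 0 -0.13 0.064; 0 0 0 0 0 -0.2 0.064; 0 0 -0.01 0 0 -0.2 0.064; 0 0 -0.03 0 0 -0.2 0.064' >/dev/null;python3 m.py;python3 -m inch '0 0 -0.03 0 0 0 0.064; 0 0 -0.06 0 0 0 0.064; 0 -0.02 -0.09 0 0 0 0.064; 0 -0.06 -0.12 0 0 0 0.064; 0 -0.1 -0.14 0 0 0 0.064'; python3 to.py .5 .1 .3 100
```

```text
t 45.25 F [-0.5  0.4  1.2] M [-0.034  0.068 -0.036] tau7 0.24 ang -53.15 th~ 7.878 z 0.192
time_s: 45.75
tcp_pos: [0.6999, 0.008, 0.3364]
orientation: [[0.599, -0.8, 0.007], [-0.8, -0.599, -0.0], [0.004, -0.005, -1.0]]
contact_force: [0.5, 0.5, -0.1]
opening: 0.0641
d [-0.1936  0.1051  0.0351] rv [ 0.0036 -0.0083 -2.6734] t 45.75 F [ 0.5  0.5 -0.1] M [-0.09  0.07  0.  ] op 0.0641 p [0.6999 0.008  0.3364] j7 -0.62 ang -53.17
```

```bash
python3 -m inch '-0.04 0.02 0 0 0 0 0.064; -0.08 0.04 0 0 0 0 0.064; -0.12 0.06 0 0 0 0 0.064; -0.16 0.08 0 0 0 0 0.064; -0.2 0.1 0 0 0 0 0.064'|grep tcp; python3 to.py .45 .35 .3 100
python3 - <<'E'
from ov import *
s=snap('scene','s13.png')[:,:,::-1].copy();t=snap('top','t13.png')
for i,th in((0,8.075),):
  F=frame(.6175,-.0515,.19);H0=frame(.6175,-.0515,.19);H=lambda p:H0(p)+np.array([0,0,.0325])
  a=draw(s,'scene',F,clampsegs(th),(275,200,375,330),4);b=draw(s,'scene',H,holdersegs(),(275,200,375,330),4)
  cv2.imwrite('pics/c13.png',np.hstack([a,b]))
E
```

```text
tcp_pos: [0.497, 0.1078, 0.3322]
d [-0.2221 -0.1075  0.032 ] rv [ 1.4000e-03 -2.5000e-03 -2.6735e+00] t 46.25 F [-0.8  0.5  1.3] M [-0.02  0.13 -0.04] op 0.0642 p [0.497  0.1078 0.3322] j7 -1.01 ang -53.18
```

View pics/c13.png

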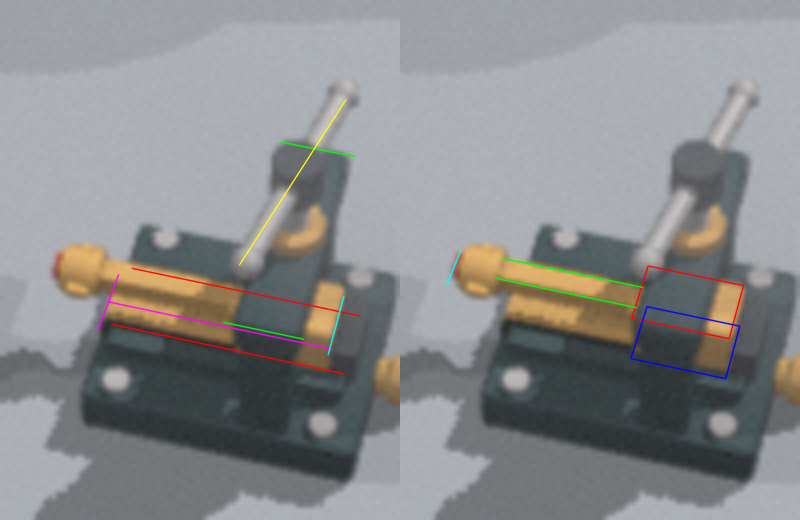

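View pics/t13.png

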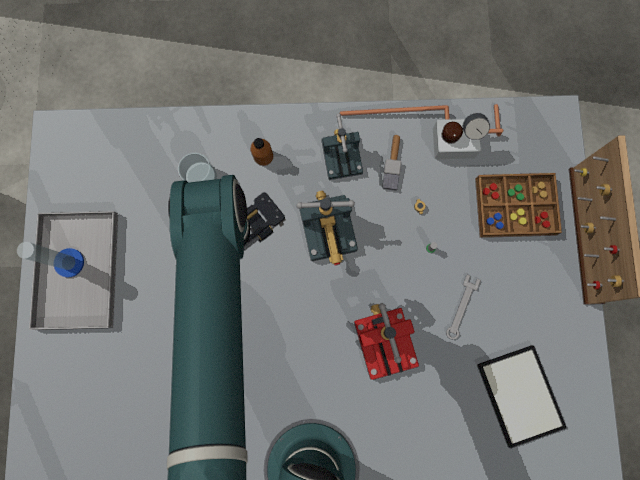

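Bystanders look unmoved and the arm is clear. The torque rose more gently than stated, so I check from the pictures how far the holder was pressed down.

Run:
```python
import cv2,numpy as np
from h import proj
a=cv2.imread('pics/s6.png',0).astype(np.float32);b=cv2.imread('pics/s13.png',0).astype(np.float32);c=cv2.imread('pics/s9.png',0).astype(np.float32)
def ecc(p,q,box):
    x0,y0,x1,y1=box;W=np.eye(2,3,dtype=np.float32)
    try: cc,W=cv2.findTransformECC(p[y0:y1,x0:x1],q[y0:y1,x0:x1],W,cv2.MOTION_TRANSLATION,(3,200,1e-5),None,3); return round(cc,3),np.round(W[:,2],2)
    except Exception as e: return 'fail'
R={'tip':(283,252,308,282),'cap+stem':(283,252,325,290),'headend':(348,265,362,296),'ref bolt far':(355,262,375,275),'ref bed left':(293,285,325,312),'ref knob':(366,282,385,304),'ref smallclamp':(385,295,460,365)}
for k,v in R.items(): print(k,'s6-s13',ecc(a,b,v),'s9-s13',ecc(c,b,v),'s6-s9',ecc(a,c,v))
for X in([.6175-.128*.98,-.0515-.025,.059],[.6175+.022,-.047,.071]):
    print('px per -1mm z',proj('scene',np.array(X)-[0,0,.001])-proj('scene',X),'per mm +x',proj('scene',np.array(X)+[.001,0,0])-proj('scene',X))
```

```text
tip s6-s13 (0.944, array([0.18, 0.57], dtype=float32)) s9-s13 (0.954, array([0.18, 0.55], dtype=float32)) s6-s9 (1.0, array([-0.  , -0.02], dtype=float32))
cap+stem s6-s13 (0.969, array([-0.04,  0.48], dtype=float32)) s9-s13 (0.97, array([-0.03,  0.48], dtype=float32)) s6-s9 (0.998, array([-0.02, -0.02], dtype=float32))
headend s6-s13 (0.96, array([-0.13,  0.61], dtype=float32)) s9-s13 (0.913, array([-0.19,  0.74], dtype=float32)) s6-s9 (0.908, array([0.09, 0.39], dtype=float32))
ref bolt far s6-s13 (0.902, array([-0.28,  0.41], dtype=float32)) s9-s13 (0.838, array([-0.21,  0.38], dtype=float32)) s6-s9 (0.753, array([0.48, 0.08], dtype=float32))
ref bed left s6-s13 (0.935, array([-0.66, -0.03], dtype=float32)) s9-s13 (0.952, array([-0.73, -0.08], dtype=float32)) s6-s9 (0.984, array([-0.01,  0.01], dtype=float32))
ref knob s6-s13 (0.999, array([-0.02,  0.01], dtype=float32)) s9-s13 (1.0, array([ 0.02, -0.03], dtype=float32)) s6-s9 (0.908, array([-0.7 ,  0.43], dtype=float32))
ref smallclamp s6-s13 (0.998, array([ 0.01, -0.01], dtype=float32)) s9-s13 (0.999, array([ 0.04, -0.  ], dtype=float32)) s6-s9 (0.999, array([-0.01,  0.02], dtype=float32))
px per -1mm z [0.02753922 0.28603152] per mm +x [0.4050177  0.15629345]
px per -1mm z [-0.02405767  0.28846379] per mm +x [0.44050249 0.16512685]
```

Run:
```python
import cv2,numpy as np
L=lambda n:cv2.imread('pics/'+n,0).astype(np.float32)
def ecc(p,q,box):
    x0,y0,x1,y1=box;W=np.eye(2,3,dtype=np.float32)
    try: cc,W=cv2.findTransformECC(p[y0:y1,x0:x1],q[y0:y1,x0:x1],W,cv2.MOTION_TRANSLATION,(3,200,1e-5),None,3); return round(cc,3),np.round(W[:,2],2)
    except Exception as e: return 'fail'
for n in('s7.png','s8.png','s9.png','s10.png','s11.png','s12.png','s13.png'):
    print(n,'tip',ecc(L('s6.png'),L(n),(283,252,308,282)),'cap',ecc(L('s6.png'),L(n),(283,252,325,290)), 'vs s13',ecc(L(n),L('s13.png'),(283,252,308,282)))
```

```text
s7.png tip (1.0, array([ 0.01, -0.02], dtype=float32)) cap (1.0, array([ 0.02, -0.  ], dtype=float32)) vs s13 (0.953, array([0.15, 0.54], dtype=float32))
s8.png tip (1.0, array([ 0.02, -0.02], dtype=float32)) cap (0.997, array([-0.03, -0.  ], dtype=float32)) vs s13 (0.966, array([0.05, 0.47], dtype=float32))
s9.png tip (1.0, array([-0.  , -0.02], dtype=float32)) cap (0.998, array([-0.02, -0.02], dtype=float32)) vs s13 (0.954, array([0.18, 0.55], dtype=float32))
s10.png tip (0.979, array([0.06, 0.42], dtype=float32)) cap (0.976, array([-0.04,  0.46], dtype=float32)) vs s13 (0.997, array([-0.01,  0.04], dtype=float32))
s11.png tip (0.946, array([0.21, 0.55], dtype=float32)) cap (0.971, array([0.01, 0.46], dtype=float32)) vs s13 (0.999, array([-0.02,  0.03], dtype=float32))
s12.png tip (0.972, array([0.08, 0.42], dtype=float32)) cap (0.97, array([-0.06,  0.49], dtype=float32)) vs s13 (0.998, array([-0.  ,  0.01], dtype=float32))
s13.png tip (0.944, array([0.18, 0.57], dtype=float32)) cap (0.969, array([-0.04,  0.48], dtype=float32)) vs s13 (1.0, array([-0., -0.], dtype=float32))
```

The holder went down level by about 2 mm and stopped by θ ≈ 7.5, so it is on the seat. I check the bystanders quickly, then hand in.

Run:
```python
from h import *
a=cv2.imread('pics/scene0.png',0).astype(np.float32);b=cv2.imread('pics/s13.png',0).astype(np.float32)
for k,(x0,y0,x1,y1) in {'beaker':(425,172,475,228),'tip':(400,222,418,240),'bottle':(430,228,468,282),'wrench':(132,340,198,420),'strainer':(238,362,262,392),'cap':(292,380,322,408),'brush':(335,355,420,420)}.items():
    try: cc,W=cv2.findTransformECC(a[y0:y1,x0:x1],b[y0:y1,x0:x1],np.eye(2,3,dtype=np.float32),cv2.MOTION_TRANSLATION,(3,100,1e-4),None,3); print(k,round(cc,3),W[:,2])
    except Exception as e: print(k,'ecc fail')
o=robot.get_obs();print(o['time_s'],np.abs(o['qvel']).max(),np.round(o['contact_force'],1))
robot.sign_off()
```

```text
beaker 0.931 [-0.04421919  0.15976094]
tip 0.999 [ 0.02603349 -0.00165734]
bottle 0.999 [0.00422828 0.02567697]
wrench ecc fail
strainer 1.0 [-0.00251207 -0.00990177]
cap 1.0 [-0.02062142  0.02719835]
brush 1.0 [-0.00390619  0.00205953]
46.35 0.12762917557650583 [0.5 1.4 0.1]
the job is handed in; nothing more can be done
```

The holder is clamped in the channel, stem towards the mouth and home against the back stop. I handed the job in at 46.35 s of the 72 s allowed.

**What I did**
- **Placing:** I put the holder into the channel at the mouth and slid it home by its stem. It met the back stop at about 10 N.
- **Tightening:** The open jaws straddled the hub and pushed both arms of the bar. I took the bar twice. The second stroke ran on to about 210°, more than the half turn you asked for, because the torque came up only near its end. I stopped at 0.47–0.50 N m against about 0.27 N m running free, then let go and moved clear.

**Last checks**
- **Holder:** The pictures show it level in the channel at home. It went down about 2 mm and then stopped, so it appears to be on the seat.
- **Bystanders:** Six of the seven show no shift beyond 0.2 pixels. The image check failed for the wrench. It looks unmoved in the final top picture, and the arm never went near it.
- **Robot:** It touches nothing. The arm was still settling slightly at hand-in, with joints up to 0.13 rad/s.

**What disagreed**
- **Handle angle and torque:** Pictures and tool angle put the handle at about 8.0 rad, past the stated 7.5 rad limit for seating. The torque rose only about 0.4 N m per rad there, not 2.4.
- **Contact force:** I trusted the measured torque over the angle; the joint 7 torque rose by the same amount. It implies roughly 200–250 N on the holder, within 80–420 N, but I had no direct reading of that force.

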